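# Wipe the off-cuts from the trimmer bed

## Task

Take the scraper from its rest, set its blade down on the pale start strip of the trimmer bed and wipe all five plastic off-cuts into the scrap tray, keeping the blade pressed lightly on the sprung bed for the whole stroke but never pressing hard on it. Then put the scraper back upright in its rest and let go. Do not touch the off-cuts with the fingers, and leave the other things on the desk where they are.

Things in the scene. Friction and masses are not known exactly. Their poses are not given: they have to be found in the camera images.
- trimmer: Fixed board trimmer; x, y, yaw differ each time. Origin on the desk under the bed's middle; +y points to its black scrap tray. Aluminium fences along the bed (inner faces x = +-103 mm) stand 10 mm over it. Outside the +x fence a cutter rail is 72 mm high above the desk, its orange carriage (x 109 to 139, y -93 to -47 mm) 91 mm.
- bed: Green bed of the trimmer, 204 (x) x 210 mm (y), level; origin at the centre of its top face, 50 mm above the desk; axes as the trimmer's. Both y ends are open: +y to the tray, -y to nothing. On springs: yields straight down after about 1.5 N, then 1 mm per 3 N, and bottoms hard after 6 mm.
- start (a point): Centre of the pale start strip on the bed's top, at bed y = -82 mm. The strip crosses the bed in x and runs from y = -105 to -60 mm; no off-cut's origin starts nearer to it than bed y = -28 mm.
- tray (a point): Centre of the inner floor of the scrap tray (fixed to the trimmer), 6 mm above the desk, at trimmer y = 174 mm. The tray begins flush at the bed's +y edge (y = 105 mm), is 137 mm long in y and 206 mm wide inside; its outer walls are 46 mm high.
- rest: Grey cradle, fixed, 230 x 85 mm, left or right of the robot, yaw differs. Origin on the desk under its middle. Two supports at x = +-87 mm, 50 mm high, carry the ends of the scraper's block; the blade hangs free between. Lips leave a slot of y = +-23 mm for the 30 mm block and stand 60 mm high; end walls (inner faces x = +-103 mm) 64 mm.
- scraper: Scraper, 0.25 to 0.4 kg, upright in the rest, axes as the rest's (within 0.05 rad). Origin: centre of the block's underside, 50 mm above the desk in the rest. Yellow block 186 (x) x 30 (y) x 30 mm high. On it a black grip ridge 90 (x) x 24 mm (y), 30 to 65 mm above the origin: grasp it across y.
- clamp (a point): Where the red blade (150 mm in x, 6 mm in y, centred) leaves the underside of the scraper's block: same point and axes as the scraper's origin. The blade sticks out below it by 14 to 32 mm, clamped at a different, unknown length each time (it holds against 60 N): where its edge is must be felt.
- chip1: Loose off-cut of hard plastic board, 40 x 22 x 6 mm, white, 12 g, flat on the bed at any yaw; origin at the centre of its underside, x along its length.
- chip2: Loose off-cut of hard plastic board, 40 x 22 x 6 mm, orange, 12 g, flat on the bed at any yaw; origin at the centre of its underside, x along its length.
- chip3: Loose off-cut of hard plastic board, 40 x 22 x 6 mm, white, 12 g, flat on the bed at any yaw; origin at the centre of its underside, x along its length.
- chip4: Loose off-cut of hard plastic board, 62 x 22 x 6 mm, yellow, 16 g, flat on the bed at any yaw; origin at the centre of its underside, x along its length.
- chip5: Loose off-cut of hard plastic board, 62 x 22 x 6 mm, red, 16 g, flat on the bed at any yaw; origin at the centre of its underside, x along its length.
- organiser: Black pen organiser, fixed, 130 x 80 mm, 85 mm high, its pens to 150 mm; stands on the side opposite to the rest. Origin under its middle.
- mug: White mug, 80 mm across, 92 mm high, bystander; origin under its middle.
- stapler: Blue and black stapler, 140 x 36 x 50 mm, bystander; origin under its middle.
- tape: Roll of tan tape lying flat, 96 mm across, 24 mm high, bystander; origin under its middle.
- calculator: Grey calculator, 150 x 85 x 19 mm, bystander; origin under its middle.

How it is judged:
On the way, in this order (a step that is already met when the one before it is completed fails the run):
1. the scraper is lifted out of its rest (z of scraper in the frame of rest above 0.075 m), for 0.1 s.
2. the blade is pressed (over 1 N) on the start strip (scraper y below -55 mm on the bed), all off-cuts still on the bed (contact force between scraper and bed above 1 N and y of scraper in the frame of bed below -0.055 m and y of chip1 in the frame of bed between -0.105 and 0.105 m and z of each of chip1, chip2, chip3, chip4, chip5 in the frame of bed above -0.004 m and y of chip2 in the frame of bed between -0.105 and 0.105 m and y of chip3 in the frame of bed between -0.105 and 0.105 m and y of chip4 in the frame of bed between -0.105 and 0.105 m and y of chip5 in the frame of bed between -0.105 and 0.105 m), for 0.1 s.
3. in mid-stroke (scraper y -40 to 10 mm) the blade is still pressed on the bed, over 1 N (contact force between scraper and bed above 1 N and y of scraper in the frame of bed between -0.04 and 0.01 m), for 0.15 s.
4. near the tray (scraper y 35 to 100 mm) the blade is still pressed on the bed, over 1 N (contact force between scraper and bed above 1 N and y of scraper in the frame of bed between 0.035 and 0.1 m), for 0.15 s.
At the end, for the whole second after the job is handed in: All five off-cuts lie at rest in the scrap tray (origins inside its walls and below 46 mm, that is under the bed's level), and the scraper rests released and still in its rest: within 13 mm lengthwise, 15 mm across, 4 mm in height, within 0.08 rad of upright (y of chip1 in the frame of trimmer between 0.105 and 0.245 m and x of chip1 in the frame of trimmer between -0.106 and 0.106 m and z of each of chip1, chip2, chip3, chip4, chip5 in the frame of trimmer below 0.046 m and linear speed of each of chip1, chip2, chip3, chip4, chip5, scraper below 0.02 m/s and y of chip2 in the frame of trimmer between 0.105 and 0.245 m and x of chip2 in the frame of trimmer between -0.106 and 0.106 m and y of chip3 in the frame of trimmer between 0.105 and 0.245 m and x of chip3 in the frame of trimmer between -0.106 and 0.106 m and y of chip4 in the frame of trimmer between 0.105 and 0.245 m and x of chip4 in the frame of trimmer between -0.106 and 0.106 m and y of chip5 in the frame of trimmer between 0.105 and 0.245 m and x of chip5 in the frame of trimmer between -0.106 and 0.106 m and z of scraper in the frame of rest between 0.046 and 0.054 m and x of scraper in the frame of rest between -0.013 and 0.013 m and y of scraper in the frame of rest between -0.015 and 0.015 m and angle between scraper's own z axis and vertical below 0.08 rad); the robot touches nothing.
It fails at once if the scraper pressed on the bed with more than 30 N (contact force between scraper and bed above 30 N).
It fails at once if an off-cut touched by the fingers (contact force between the fingers and chip1 above 0.5 N or contact force between the fingers and chip2 above 0.5 N or contact force between the fingers and chip3 above 0.5 N or contact force between the fingers and chip4 above 0.5 N or contact force between the fingers and chip5 above 0.5 N).
It fails at once if a bystander (mug, stapler, tape, calculator) moved by more than 20 mm (distance of any of mug, stapler, tape, calculator from where it was at the start of the episode above 0.02 m).
It also fails if it takes over 58 s, if anything falls off the work surface, if the arm or the gripper's body presses on something with over 40 N, if the wrist force passes 120 N, or if a joint passes its speed limit or range.

## Robot

A 6-joint arm with a two-finger parallel gripper is mounted at the origin on the work surface. World frame = base frame: x ahead of the robot, y to its left, z up, the work surface at z = 0. Lengths are in m, angles in rad, forces in N, time in s.
With the tool pointing down it reaches from about 0.275 to 1 m from the base axis. Payload 8.4 kg.
Tool frame: the origin (TCP) lies at the centre of the arm's flange, where the gripper is bolted on; the fingertips stand 173 mm ahead of it and the grasp point (between the pads) lies 155 mm ahead of it; z points along the fingers, x is the direction in which the jaws open and shut, and the axes are right-handed (so a half turn about z gives the same grasp; the last joint's range is limited). The gripper opens to 85 mm and grips with 20 to 120 N. Pads are 22 mm wide; open, the fingers measure 114 mm over their backs; the gripper's body (76 mm by 85 mm) begins 54 mm behind the grasp point. The pads swing forward as they close: fully open they stand 13 mm farther back than shut.
Start: joints at [-1.239, 0.353, 1.633, -0, 1.155, -0.002], TCP at [0.205, -0.591, 0.405] pointing down, gripper open.
Joint ranges: [-2.63, 2.63], [-0.92, 2.1], [0.06, 2.66], [-1.3, 4.44], [0, 2.69], [-3.02, 3.02]. Speed limits (rad/s): [2.22, 2.22, 2.79, 3.14, 3.14, 3.14].

## Interface

Orientations are given as a 3x3 rotation matrix whose columns are the frame's x, y, z axes.
In Python, from cell import ctrl gives the robot as it stands.
- The arm moves only by the tool move_arm, never from a script. Its argument "moves" is one flat list of numbers, 5 for each row, row after row: the shift along the tool's x, y, z in units of 40 mm (1.0 is 40 mm), then the turn about the tool's z in units of 2 pi rad (1.0 is 2 pi rad), then the opening in per cent of the stroke, from 0 (shut) to 100 (fully open). A call has 1 to 10 rows; each row shifts and turns the pose as measured when the row begins, along the tool's axes as they then stand; what a row does not reach is not made up. A row lasts 1/12 s, in which the tool goes at most 41.7 mm and 7.16 degrees, less where a joint would pass 70% of its speed; a pose out of reach is approached as far as the arm can. A call with a number of a shift or a turn outside -1 to 1 is refused whole. A call with a gripper value outside its range is refused whole. The fingers move at their own pace and stop on an object; "force" is the grip in N (left out, the last holds). Time passes only in rows, so rows that do not move let the fingers close. It gives the time, the measured TCP pose, the force and the opening at its end, in the units of the state.
- ctrl.observe(): the state, without advancing time (a new reading comes with each control period).
- ctrl.get_image(name): name is "side" or "top" or "wrist"; returns a dict with "pixels" (420x560x3 uint8, red, green, blue), "range_z" (420x560 float32, m along the optical axis (not along the pixel's ray), 0 where there is no reading), "mtx" (3x3 intrinsics, pixels), "R" (3x3) and "t" (3): a world point X has camera coordinates R X + t. Camera axes: x right, y down, z forward; pixel columns grow to the right and rows downward; lengths in m; the calibration is good to about 2 mm. A picture is of the moment at which its call begins.
- ctrl.job_done(): hands the job in, once; it reports no verdict.
The state is a dict: "time": time; "joint_positions": joint angles; "joint_vel": joint speeds; "joint_torque": joint torques, N m; "position": TCP position; "eef_rot": TCP orientation; "contact_force": force on the tool from outside, world axes, zero at the start; "ft_torque": the same for the moment, N m; "gripper_width": finger opening in m.
Only numpy, scipy, OpenCV 4.12 (cv2) and the standard library are available. Lean on these libraries where they do the work, as an engineer would, in place of code of your own. Each camera call takes 0.05 s, during which the arm holds its last target.

## Working session

There is one attempt and no reset: what is moved stays moved. The work goes in short steps, Python scripts to look and compute and a tool call to move; the robot and the scene stay as the last step left them, time stands still between calls to the robot, and variables do not carry over. Pictures are saved under pics/ and viewed, and the job is handed in when it is done.

Besides the shell and the picture viewer there is one more tool, called after "Call:" as name(argument=value, ...) on one line, values as JSON. move_arm: Moves the arm, as the interface text tells. Shifts and turns lie within -1 to 1; 1 stands for 40 mm of shift or 2 pi rad of turn. Its arguments: {"type":"object","properties":{"moves":{"type":"array"},"force":{"type":"number"}},"required":["moves"]}

```bash
ls; mkdir -p pics; cat > h.py <<'E'
import numpy as np, cv2, pickle
from cell import ctrl
def grab(name,fn):
    d=ctrl.get_image(name); pickle.dump(d,open(f'pics/{fn}.pkl','wb'))
    cv2.imwrite(f'pics/{fn}.png',cv2.cvtColor(d['pixels'],cv2.COLOR_RGB2BGR)); return d
def load(fn): return pickle.load(open(f'pics/{fn}.pkl','rb'))
def cloud(d):
    z=d['range_z'];h,w=z.shape;u,v=np.meshgrid(np.arange(w),np.arange(h));K=d['mtx']
    c=np.stack([(u-K[0,2])/K[0,0]*z,(v-K[1,2])/K[1,1]*z,z],-1)
    return (c-d['t'])@d['R']
E
python3 - <<'E'
from h import *
s=ctrl.observe();print(s)
for n in('top','side','wrist'):
    d=grab(n,n+'0');print(n,d['R'],d['t'],d['mtx'])
E
```

```text
pics
{'time': 0.0, 'joint_positions': array([-1.23941178e+00,  3.53667570e-01,  1.63413876e+00,  2.18767519e-05,
        1.15517482e+00, -2.41618470e-03]), 'joint_vel': array([-2.44373964e-05, -4.32523449e-04,  5.89746177e-04,  1.46694074e-04,
        1.94586223e-03,  9.67006038e-04]), 'joint_torque': array([ 6.05449641e-04, -6.05254698e+01, -3.42070627e+01,  1.28691804e-04,
        9.42235318e-03,  4.13501937e-05]), 'position': array([ 0.20469127, -0.59028643,  0.40394739]), 'eef_rot': array([[ 3.27627672e-01, -9.44806817e-01, -4.32825191e-04],
       [-9.44805896e-01, -3.27627957e-01,  1.31946302e-03],
       [-1.38844328e-03, -2.33568034e-05, -9.99999036e-01]]), 'contact_force': array([ 0.49702276,  0.79976614, -0.34215524]), 'ft_torque': array([ 0.04109403,  0.02260964, -0.00281866]), 'gripper_width': 0.08552369747382549}
top [[-0.01301036 -0.99989286  0.00670831]
 [-0.99428714  0.01222602 -0.10603587]
 [ 0.1059425  -0.00804955 -0.99433968]] [0.00778706 0.63629266 1.19367609] [[496.78906448   0.         280.07478837]
 [  0.         496.78906448 206.57589099]
 [  0.           0.           1.        ]]
side [[ 0.95015079 -0.31150035  0.01345372]
 [-0.23273062 -0.73727703 -0.63423895]
 [ 0.20748477  0.59949154 -0.77302002]] [-0.57426715  0.19747862  1.07661862] [[493.60938824   0.         274.8168123 ]
 [  0.         493.60938824 206.57279319]
 [  0.           0.           1.        ]]
wrist [[ 3.27574691e-01 -9.44825212e-01  3.75828517e-04]
 [-9.04217810e-01 -3.13380530e-01  2.90142715e-01]
 [-2.74016374e-01 -9.53832410e-02 -9.56983314e-01]] [-0.62504879 -0.03768797  0.37894908] [[364.70661037   0.         273.06297488]
 [  0.         364.70661037 205.09326337]
 [  0.           0.           1.        ]]
```

View pics/top0.png

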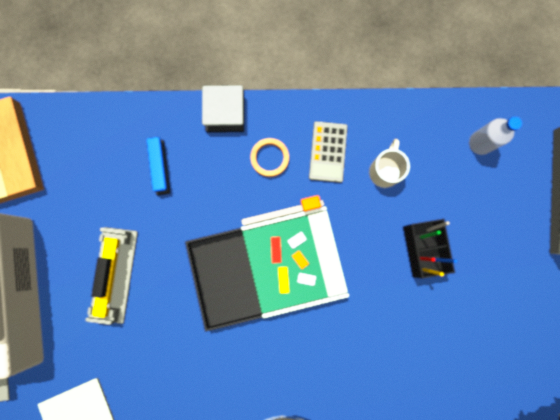

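View pics/side0.png

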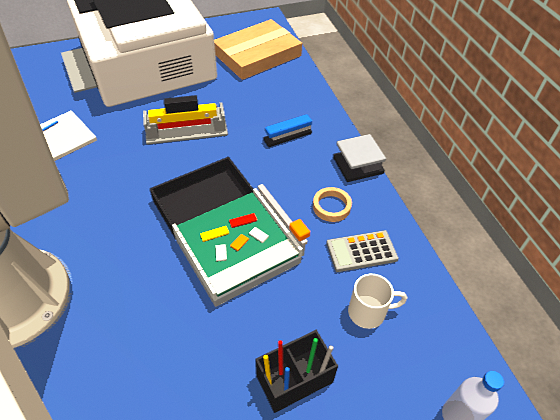

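View pics/wrist0.png

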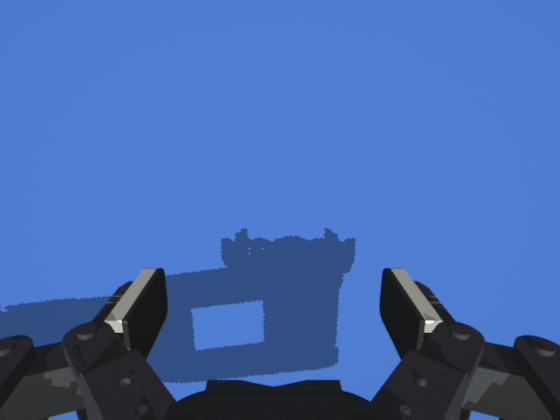

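```bash
python3 - <<'E'
from h import *
d=load('top0');P=cloud(d);im=d['pixels'].astype(int)
for n,(u,v) in dict(deskA=(200,380),bed=(310,240),strip=(330,260),block=(108,245),grip=(101,278)).items(): print(n,P[v,u])
b=cv2.imread('pics/top0.png')
cv2.imwrite('pics/c1.png',cv2.resize(b[190:340,180:360],None,fx=4.4,fy=4,interpolation=cv2.INTER_CUBIC)[:600,:800])
cv2.imwrite('pics/c2.png',cv2.resize(b[220:335,75:150],None,fx=5,fy=5,interpolation=cv2.INTER_CUBIC))
hsv=cv2.cvtColor(b,cv2.COLOR_BGR2HSV)
u,v=np.meshgrid(np.arange(560),np.arange(420))
def rect(m,name):
    q=P[m][:,:2].astype(np.float32);r=cv2.minAreaRect(q*1000);print(name,m.sum(),r,'z',np.median(P[m][:,2]))
box=(u>180)&(u<360)&(v>190)&(v<340)
m=box&(np.abs(P[...,2]-.05)<.012)&~((hsv[...,0]>100)&(hsv[...,0]<130)&(hsv[...,1]>120)); rect(m,'bed+')
g=box&(hsv[...,0]>65)&(hsv[...,0]<90)&(hsv[...,1]>100);rect(g,'green')
bx=(u>75)&(u<150)&(v>220)&(v<335)
y=bx&(hsv[...,0]>18)&(hsv[...,0]<35)&(hsv[...,1]>140);rect(y,'yellow')
k=bx&(P[...,2]>.105);rect(k,'ridge')
r=bx&(P[...,2]>.035)&(P[...,2]<.07);rect(r,'rest')
r=bx&(P[...,2]>.02)&(P[...,2]<.07);rect(r,'rest2')
s=load('side0');Ps=cloud(s);u2,v2=np.meshgrid(np.arange(560),np.arange(420))
bx=(u2>130)&(u2<240)&(v2>85)&(v2<150)
k=bx&(Ps[...,2]>.107)&(Ps[...,0]<0.6);rect2=cv2.minAreaRect(Ps[k][:,:2].astype(np.float32)*1000);print('side ridge',k.sum(),rect2,Ps[k].mean(0))
E
```

```text
deskA [ 0.21504088  0.20136844 -0.00354527]
bed [ 0.55248116 -0.07180605  0.04604654]
strip [ 0.50355327 -0.11892113  0.04944713]
block [0.54563736 0.4074358  0.07592671]
grip [0.46992178 0.4082189  0.11525485]
bed+ 8592 ((487.3254089355469, 36.31001281738281), (224.62368774414062, 353.77142333984375), 13.052170753479004) z 0.048456321259031376
green 4368 ((497.0649108886719, -6.330055236816406), (206.9168243408203, 166.07261657714844), 13.236308097839355) z 0.04785115462999806
yellow 883 ((443.0389404296875, 238.312744140625), (434.4334411621094, 191.00827026367188), 81.72798919677734) z 0.07730871547094517
ridge 483 ((466.9012756347656, 220.0384521484375), (418.531494140625, 90.28362274169922), 88.43144989013672) z 0.11271716904839203
rest 758 ((474.6533203125, 415.7265625), (62.3423957824707, 222.2781524658203), 82.19305419921875) z 0.05691786418908039
rest2 811 ((474.6327209472656, 415.5558776855469), (62.35774612426758, 222.2568817138672), 82.30320739746094) z 0.05571052962979385
side ridge 288 ((400.986328125, -122.9144287109375), (1111.0836181640625, 89.03978729248047), 82.83116149902344) [0.45727479 0.2978642  0.20292322]
```

View pics/c1.png

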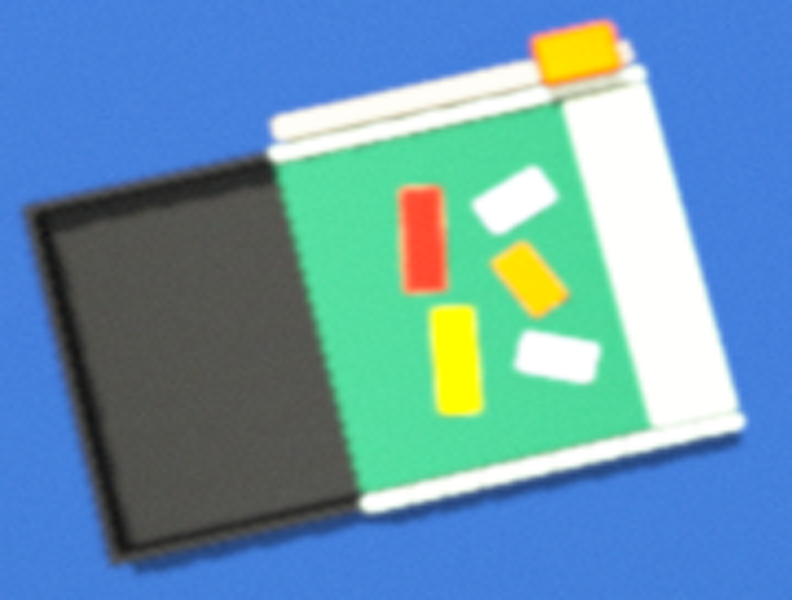

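View pics/c2.png

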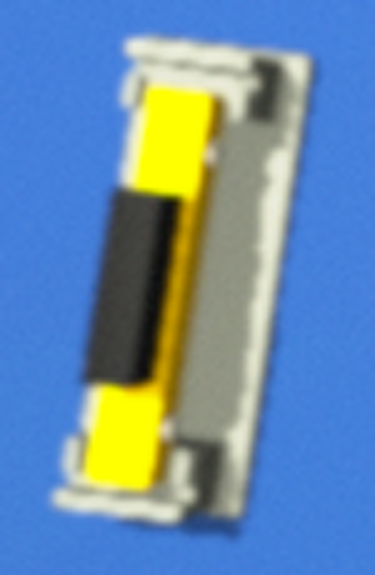

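```bash
python3 - <<'E'
from h import *
from scipy.optimize import least_squares
d=load('top0');P=cloud(d)
K,R,t=d['mtx'],d['R'],d['t']
def ray(u,v,z):
    C=-R.T@t; r=R.T@np.linalg.inv(K)@np.array([u,v,1]); return C+r*(z-C[2])/r[2]
print('cam',-R.T@t)
A=[((278,167),(.103,.105)),((357,492),(-.103,.105)),((565,100),(.103,-.06)),((651,428),(-.103,-.06)),((650,85),(.103,-.105)),((738,408),(-.103,-.105))]
W=np.array([ray(180+(X+.5)/4.4-.5,190+(Y+.5)/4-.5,.05)[:2] for (X,Y),_ in A]);M=np.array([m for _,m in A])
def f(p):
    c,s=np.cos(p[2]),np.sin(p[2]);return (M@np.array([[c,-s],[s,c]]).T+p[:2]-W).ravel()
r=least_squares(f,[.5,-.03,.2]);print('trimmer',r.x,np.round(r.fun.reshape(-1,2)*1000,1))
# rest
u,v=np.meshgrid(np.arange(560),np.arange(420));bx=(u>80)&(u<145)&(v>222)&(v<330)&(d['range_z']>.3)
def rect(m,n):
    q=P[m][:,:2].astype(np.float32)*1000;print(n,m.sum(),cv2.minAreaRect(q),np.median(P[m][:,2]))
inb=bx&(P[...,1]>.3)&(P[...,1]<.5)
rect(inb&(P[...,2]>.108)&(P[...,2]<.122),'ridge')
rect(inb&(P[...,2]>.07)&(P[...,2]<.085),'block')
rect(inb&(P[...,2]>.06)&(P[...,2]<.085),'block2')
rect(inb&(P[...,2]>.052)&(P[...,2]<.122),'all')
q=P[inb&(P[...,2]>.108)&(P[...,2]<.122)];print(q.min(0),q.max(0))
# color-based block top via ray at .08
b=cv2.imread('pics/top0.png');hsv=cv2.cvtColor(b,cv2.COLOR_BGR2HSV)
y=bx&(hsv[...,0]>22)&(hsv[...,0]<35)&(hsv[...,1]>140)&(hsv[...,2]>200)
q=np.array([ray(a,c,.08)[:2] for a,c in zip(u[y],v[y])],np.float32)*1000;print('ylw',cv2.minAreaRect(q))
# chips in bed frame
c,s=np.cos(r.x[2]),np.sin(r.x[2])
for X,Y in [(422,240),(514,200),(530,280),(457,360),(558,357)]:
    w=ray(180+X/4.4,190+Y/4,.056)[:2]-r.x[:2];print(np.round([c*w[0]+s*w[1],-s*w[0]+c*w[1]],4))
E
```

```text
cam [0.5062979  0.00961546 1.2543371 ]
trimmer [ 0.50184982 -0.03256593  0.21943889] [[ 4.2  1.3]
 [-2.6 -1.7]
 [ 1.4 -0.8]
 [-2.1 -2.6]
 [ 2.6  2.6]
 [-3.5  1.2]]
ridge 435 ((471.8458557128906, 412.7286071777344), (25.867568969726562, 89.9899673461914), 81.64830017089844) 0.11258702882879974
block 673 ((471.46600341796875, 411.40264892578125), (35.46892547607422, 185.97622680664062), 82.44834899902344) 0.07738999199853198
block2 923 ((474.9985046386719, 415.85223388671875), (59.199554443359375, 221.63426208496094), 82.1539535522461) 0.07608488956319057
all 1716 ((474.69573974609375, 415.9957275390625), (61.2386474609375, 222.21597290039062), 82.50467681884766) 0.07790704019035233
[0.42707358 0.39536603 0.10802578] [0.51739384 0.43003745 0.1188963 ]
ylw ((471.3489990234375, 412.5324401855469), (32.52803421020508, 185.12387084960938), 81.77447509765625)
[0.0362 0.0369]
[ 0.048  -0.0177]
[-0.0006 -0.015 ]
[-0.0377  0.0348]
[-0.0486 -0.019 ]
```

```bash
cat >> h.py <<'E'
from scipy.spatial.transform import Rotation as Ro
def rel(pos,ang,n=None,grip=100,vmax=38,show=True):
    """rows needed to go to TCP pos (m), tool-x heading ang (deg), from the measured pose"""
    s=ctrl.observe();p=s['position'].copy();R=s['eef_rot'].copy();pos=np.array(pos)
    cur=np.degrees(np.arctan2(R[1,0],R[0,0]));da=(ang-cur+180)%360-180
    d=pos-p;N=max(1,int(np.ceil(np.linalg.norm(d)*1000/vmax)),int(np.ceil(abs(da)/7)))
    if n:N=max(N,n)
    print('t %.2f'%s['time'],'from',np.round(p,4),'head %.2f'%cur,'F',np.round(s['contact_force'],2),'w %.4f'%s['gripper_width'],'N',N)
    turn=-da/360/N
    for i in range(N):
        l=R.T@(d/N)/.04
        print('%.3f,%.3f,%.3f,%.4f,%g'%(*l,turn,grip))
        R=R@Ro.from_euler('z',turn*2*np.pi).as_matrix()
def st():
    s=ctrl.observe();R=s['eef_rot'];print('t %.2f'%s['time'],np.round(s['position'],4),'head %.2f'%np.degrees(np.arctan2(R[1,0],R[0,0])),'tilt',np.round(R[:,2],4),'F',np.round(s['contact_force'],2),'M',np.round(s['ft_torque'],2),'w %.4f'%s['gripper_width'])
E
python3 - <<'E'
from h import *
rel((.4715,.412,.34),-98.2)
E
```

```text
t 0.15 from [ 0.2047 -0.5904  0.4041] head -70.88 F [-0.01  0.49  1.03] w 0.0857 N 28
-0.767,-0.518,0.058,0.0027,100
-0.776,-0.505,0.058,0.0027,100
-0.785,-0.492,0.058,0.0027,100
-0.793,-0.478,0.058,0.0027,100
-0.801,-0.465,0.058,0.0027,100
-0.809,-0.451,0.058,0.0027,100
-0.816,-0.437,0.058,0.0027,100
-0.824,-0.423,0.058,0.0027,100
-0.831,-0.409,0.058,0.0027,100
-0.838,-0.395,0.058,0.0027,100
-0.844,-0.381,0.058,0.0027,100
-0.851,-0.366,0.058,0.0027,100
-0.857,-0.352,0.058,0.0027,100
-0.863,-0.337,0.058,0.0027,100
-0.868,-0.322,0.058,0.0027,100
-0.874,-0.308,0.058,0.0027,100
-0.879,-0.293,0.058,0.0027,100
-0.883,-0.278,0.058,0.0027,100
-0.888,-0.262,0.058,0.0027,100
-0.892,-0.247,0.058,0.0027,100
-0.897,-0.232,0.058,0.0027,100
-0.900,-0.217,0.058,0.0027,100
-0.904,-0.201,0.058,0.0027,100
-0.907,-0.186,0.058,0.0027,100
-0.910,-0.171,0.058,0.0027,100
-0.913,-0.155,0.058,0.0027,100
-0.916,-0.139,0.058,0.0027,100
-0.918,-0.124,0.058,0.0027,100
```

Call:
move_arm(moves=[-0.77,-0.52,0,0.003,100,-0.78,-0.5,0,0.003,100,-0.79,-0.49,0,0.003,100,-0.8,-0.48,0,0.003,100,-0.8,-0.46,0,0.003,100,-0.81,-0.45,0,0.003,100,-0.82,-0.43,0,0.003,100,-0.83,-0.42,0,0.003,100,-0.83,-0.41,0,0.003,100,-0.84,-0.39,0,0.003,100])

```text
time: 0.98
position: [0.3028, -0.2233, 0.4006]
eef_rot: [[0.127, -0.992, -0.001], [-0.992, -0.127, 0.001], [-0.001, 0.001, -1.0]]
contact_force: [1.4, 0.5, 0.3]
gripper_width: 0.0854
```

Call:
move_arm(moves=[-0.85,-0.37,0,0.003,100,-0.85,-0.36,0,0.003,100,-0.86,-0.35,0,0.003,100,-0.86,-0.33,0,0.003,100,-0.87,-0.32,0,0.003,100,-0.87,-0.3,0,0.003,100,-0.88,-0.29,0,0.003,100,-0.88,-0.27,0,0.003,100,-0.89,-0.26,0,0.003,100,-0.9,-0.24,0,0.003,100])

```text
time: 1.82
position: [0.4119, 0.1491, 0.4021]
eef_rot: [[-0.072, -0.997, 0.005], [-0.997, 0.072, -0.0], [0.0, -0.005, -1.0]]
contact_force: [0.9, 0.3, -0.3]
gripper_width: 0.0854
```

```bash
python3 - <<'E'
from h import *
rel((.4715,.412,.33),-98.2)
E
```

```text
t 1.82 from [0.4119 0.1491 0.4021] head -94.12 F [ 0.87  0.33 -0.32] w 0.0854 N 8
-0.833,-0.126,0.226,0.0014,100
-0.834,-0.118,0.226,0.0014,100
-0.835,-0.111,0.226,0.0014,100
-0.836,-0.103,0.226,0.0014,100
-0.837,-0.096,0.226,0.0014,100
-0.838,-0.089,0.226,0.0014,100
-0.838,-0.081,0.226,0.0014,100
-0.839,-0.074,0.226,0.0014,100
```

Call:
move_arm(moves=[-0.83,-0.13,0.2,0.0014,100,-0.83,-0.12,0.2,0.0014,100,-0.83,-0.11,0.2,0.0014,100,-0.84,-0.1,0.2,0.0014,100,-0.84,-0.1,0.2,0.0014,100,-0.84,-0.09,0.2,0.0014,100,-0.84,-0.08,0.2,0.0014,100,-0.84,-0.07,0.2,0.0014,100,0,0,0,0,100])

```text
time: 2.57
position: [0.4726, 0.4332, 0.3342]
eef_rot: [[-0.141, -0.99, 0.008], [-0.99, 0.141, 0.002], [-0.003, -0.007, -1.0]]
contact_force: [-1.2, -1.2, -0.1]
gripper_width: 0.0851
```

```bash
python3 - <<'E'
from h import *
rel((.4715,.412,.33),-98.2)
d=grab('wrist','w1')
P=cloud(d);ok=d['range_z']>.02
m=ok&(P[...,2]>.105)&(P[...,2]<.125)&(abs(P[...,0]-.47)<.1)&(abs(P[...,1]-.41)<.05)
print(m.sum(),cv2.minAreaRect(P[m][:,:2].astype(np.float32)*1000),np.median(P[m][:,2]))
m=ok&(P[...,2]>.07)&(P[...,2]<.09)&(abs(P[...,0]-.47)<.15)&(abs(P[...,1]-.41)<.05)
print(m.sum(),cv2.minAreaRect(P[m][:,:2].astype(np.float32)*1000),np.median(P[m][:,2]))
E
```

```text
t 2.57 from [0.4726 0.4332 0.3342] head -98.10 F [-1.23 -1.19 -0.07] w 0.0851 N 1
0.528,-0.047,0.103,0.0003,100
6702 ((471.8150329589844, 413.75701904296875), (24.048397064208984, 90.12830352783203), 82.1318588256836) 0.1155418825104795
6530 ((471.5572814941406, 412.39263916015625), (32.76929473876953, 185.67202758789062), 81.85995483398438) 0.08049938107481694
```

View pics/w1.png

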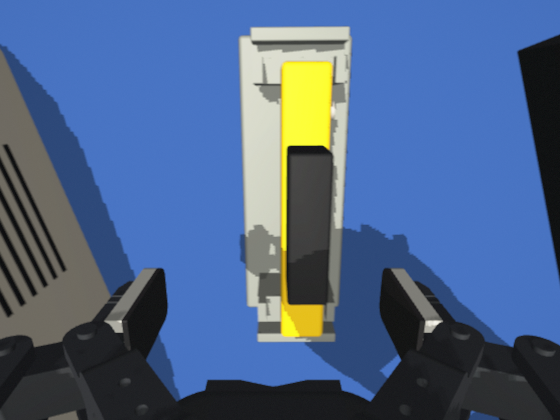

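Call:
move_arm(moves=[0.48,-0.02,0.4,0,100,0,0,0.4,0,100,0,0,0,0,100])

```text
time: 2.87
position: [0.4698, 0.4114, 0.3013]
eef_rot: [[-0.138, -0.99, 0.006], [-0.99, 0.138, -0.001], [0.0, -0.006, -1.0]]
contact_force: [-0.7, -0.9, -0.2]
gripper_width: 0.0854
```

```bash
python3 - <<'E'
from h import *
rel((.4718,.4136,.26),-98.0)
st()
E
```

```text
t 2.87 from [0.4698 0.4114 0.3013] head -97.91 F [-0.66 -0.91 -0.19] w 0.0854 N 2
-0.030,-0.018,0.516,0.0001,100
-0.030,-0.018,0.516,0.0001,100
t 2.87 [0.4698 0.4114 0.3013] head -97.91 tilt [ 0.0064 -0.001  -1.    ] F [-0.66 -0.91 -0.19] M [-0.02  0.02 -0.04] w 0.0854
```

Call:
move_arm(moves=[-0.03,-0.02,0.5,0,100,-0.03,-0.02,0.4,0,100,0,0,0,0,100])

```text
time: 3.12
position: [0.4721, 0.4114, 0.2665]
eef_rot: [[-0.139, -0.99, 0.007], [-0.99, 0.139, -0.001], [0.0, -0.007, -1.0]]
contact_force: [-1.1, -0.0, -0.5]
gripper_width: 0.0854
```

```bash
python3 - <<'E'
from h import *
rel((.4718,.4136,.26),-98.0)
E
```

```text
t 3.12 from [0.4721 0.4114 0.2665] head -97.99 F [-1.1  -0.   -0.45] w 0.0854 N 1
-0.052,0.017,0.163,0.0000,100
```

Call:
move_arm(moves=[-0.05,0,0.14,0,100,0,0,0,0,100])

```text
time: 3.28
position: [0.4727, 0.4127, 0.2621]
eef_rot: [[-0.14, -0.99, 0.007], [-0.99, 0.14, -0.002], [0.001, -0.007, -1.0]]
contact_force: [-0.9, 0.8, 0.3]
gripper_width: 0.0861
```

Call:
move_arm(moves=[0,0,0,0,0,0,0,0,0,0,0,0,0,0,0,0,0,0,0,0,0,0,0,0,0,0,0,0,0,0], force=25)

```text
time: 3.78
position: [0.4736, 0.4133, 0.2665]
eef_rot: [[-0.14, -0.99, 0.011], [-0.99, 0.14, 0.002], [-0.003, -0.01, -1.0]]
contact_force: [0.0, -0.0, -3.5]
gripper_width: 0.0236
```

```bash
python3 - <<'E'
from h import *
st()
E
```

```text
t 3.78 [0.4736 0.4133 0.2665] head -98.04 tilt [ 0.0107  0.0019 -0.9999] F [ 0.02 -0.02 -3.47] M [ 0.07 -0.01 -0.02] w 0.0236
```

Call:
move_arm(moves=[0,0,0,0,0,0,0,0,0,0,0,0,0,0,0], force=90)

```text
time: 4.03
position: [0.4736, 0.4133, 0.2666]
eef_rot: [[-0.14, -0.99, 0.011], [-0.99, 0.14, 0.002], [-0.003, -0.011, -1.0]]
contact_force: [0.7, 0.1, 0.1]
gripper_width: 0.022
```

```bash
python3 - <<'E'
from h import *
st(); grab('side','s1'); grab('wrist','w2')
b=cv2.imread('pics/s1.png');cv2.imwrite('pics/s1c.png',cv2.resize(b[40:170,90:280],None,fx=4,fy=4,interpolation=cv2.INTER_CUBIC))
st()
E
```

```text
t 4.03 [0.4736 0.4133 0.2666] head -98.03 tilt [ 0.011   0.002  -0.9999] F [0.66 0.13 0.08] M [-0.06 -0.07  0.01] w 0.0220
t 4.13 [0.4736 0.4133 0.2667] head -98.03 tilt [ 0.011   0.002  -0.9999] F [-0.6   0.68  0.32] M [-0.01  0.06 -0.01] w 0.0223
```

View pics/s1c.png

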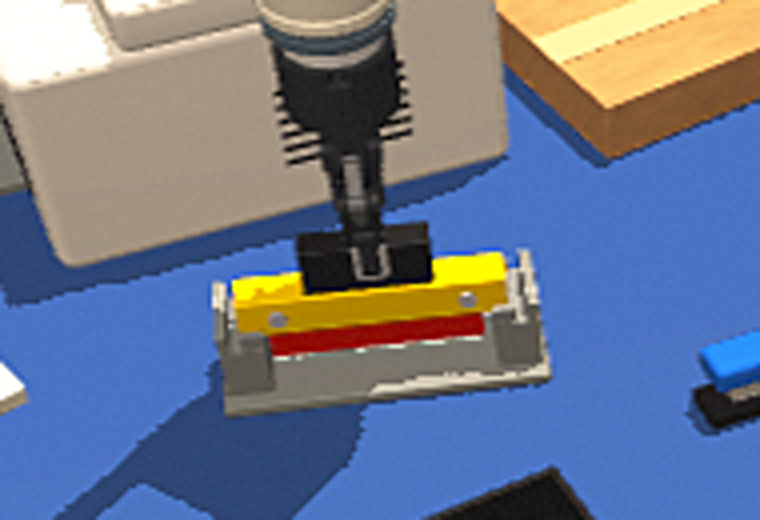

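View pics/w2.png

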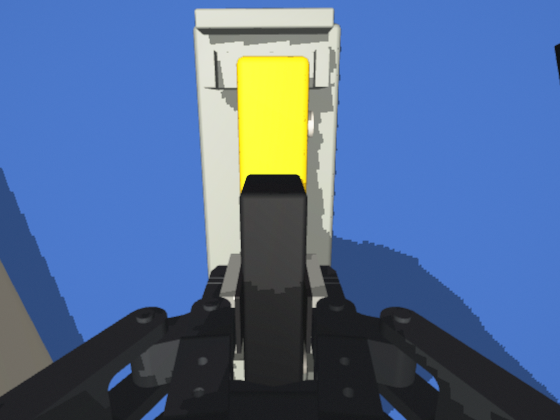

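Call:
move_arm(moves=[0,0,-0.15,0,0,0,0,-0.3,0,0,0,0,-0.4,0,0,0,0,-0.4,0,0,0,0,-0.5,0,0,0,0,-0.5,0,0,0,0,0,0,0,0,0,0,0,0])

```text
time: 4.8
position: [0.4716, 0.4119, 0.362]
eef_rot: [[-0.139, -0.99, 0.008], [-0.99, 0.139, -0.002], [0.001, -0.008, -1.0]]
contact_force: [0.2, 0.2, -4.0]
gripper_width: 0.0219
```

```bash
python3 - <<'E'
from h import *
d=grab('wrist','w3');st()
th=.2214;x=.5019;y=-.0326
print(x+.095*np.sin(th),y-.095*np.cos(th))
rel((.5019+.092*np.sin(th),-.0326-.092*np.cos(th),.36),-90+np.degrees(th),grip=0,vmax=33)
E
```

```text
t 4.85 [0.4718 0.4121 0.3621] head -98.00 tilt [ 0.0083 -0.0017 -1.    ] F [ 0.53 -0.04 -2.65] M [ 0.02 -0.05 -0.  ] w 0.0222
0.5227615881938695 -0.1252811422999814
t 4.85 from [0.4718 0.4121 0.3621] head -98.00 F [ 0.53 -0.04 -2.65] w 0.0222 N 17
0.768,-0.183,0.005,-0.0034,0
0.772,-0.166,0.005,-0.0034,0
0.775,-0.150,0.005,-0.0034,0
0.778,-0.133,0.005,-0.0034,0
0.781,-0.117,0.005,-0.0034,0
0.783,-0.100,0.005,-0.0034,0
0.785,-0.084,0.005,-0.0034,0
0.787,-0.067,0.005,-0.0034,0
0.788,-0.050,0.005,-0.0034,0
0.789,-0.033,0.005,-0.0034,0
0.789,-0.017,0.005,-0.0034,0
0.789,0.000,0.005,-0.0034,0
0.789,0.017,0.005,-0.0034,0
0.789,0.034,0.005,-0.0034,0
0.788,0.050,0.005,-0.0034,0
0.787,0.067,0.005,-0.0034,0
0.785,0.084,0.005,-0.0034,0
```

View pics/w3.png

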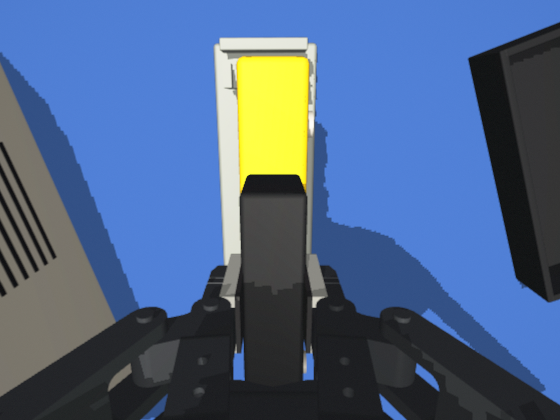

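Call:
move_arm(moves=[0.5,-0.12,0,-0.0034,0,0.77,-0.17,0,-0.0034,0,0.77,-0.15,0,-0.0034,0,0.78,-0.13,0,-0.0034,0,0.78,-0.12,0,-0.0034,0,0.78,-0.1,0,-0.0034,0,0.78,-0.08,0,-0.0034,0,0.79,-0.07,0,-0.0034,0,0.79,-0.05,0,-0.0034,0,0.79,-0.03,0,-0.0034,0])

```text
time: 5.68
position: [0.498, 0.1012, 0.3509]
eef_rot: [[0.092, -0.996, -0.005], [-0.996, -0.092, -0.005], [0.005, 0.006, -1.0]]
contact_force: [0.5, 0.5, -3.4]
gripper_width: 0.0227
```

```bash
python3 - <<'E'
from h import *
d=grab('wrist','w4');st()
th=.2214
rel((.5019+.092*np.sin(th),-.0326-.092*np.cos(th),.36),-90+np.degrees(th),grip=0,vmax=33)
E
```

```text
t 5.73 [0.4981 0.0969 0.3506] head -84.63 tilt [-0.0061 -0.0084 -0.9999] F [-0.59 -5.24 -4.05] M [-0.44  0.02  0.06] w 0.0219
t 5.73 from [0.4981 0.0969 0.3506] head -84.63 F [-0.59 -5.24 -4.05] w 0.0219 N 7
0.788,-0.012,-0.028,-0.0029,0
0.788,0.002,-0.028,-0.0029,0
0.788,0.017,-0.028,-0.0029,0
0.787,0.031,-0.028,-0.0029,0
0.787,0.045,-0.028,-0.0029,0
0.786,0.060,-0.028,-0.0029,0
0.785,0.074,-0.028,-0.0029,0
```

View pics/w4.png

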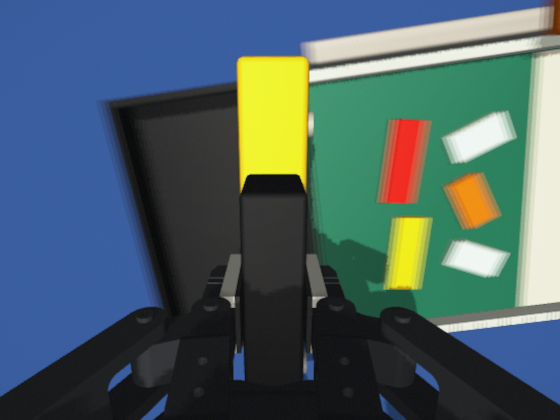

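Call:
move_arm(moves=[0.78,0,-0.05,-0.003,0,0.78,0,-0.05,-0.003,0,0.78,0.02,-0.05,-0.003,0,0.78,0.03,-0.05,-0.003,0,0.78,0.05,-0.05,-0.003,0,0.78,0.06,-0.05,-0.003,0,0.3,0.03,0,-0.003,0,0,0,0,0,0,0,0,0,0,0])

```text
time: 6.48
position: [0.516, -0.1135, 0.3544]
eef_rot: [[0.226, -0.974, -0.02], [-0.974, -0.226, -0.007], [0.002, 0.021, -1.0]]
contact_force: [-0.3, -0.3, -3.5]
gripper_width: 0.0222
```

```bash
python3 - <<'E'
from h import *
d=grab('wrist','w5');d2=grab('side','s5');st()
th=.2214
rel((.5019+.092*np.sin(th),-.0326-.092*np.cos(th),.34),-90+np.degrees(th),grip=0,vmax=33)
E
```

```text
t 6.58 [ 0.5159 -0.1125  0.3545] head -76.87 tilt [-0.0204 -0.0071 -0.9998] F [-0.55  0.5  -4.54] M [-0.02 -0.04 -0.02] w 0.0224
t 6.58 from [ 0.5159 -0.1125  0.3545] head -76.87 F [-0.55  0.5  -4.54] w 0.0224 N 1
0.274,-0.102,0.361,0.0012,0
```

View pics/w5.png

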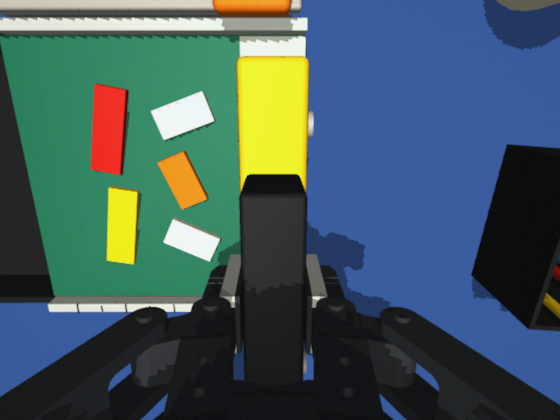

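View pics/s5.png

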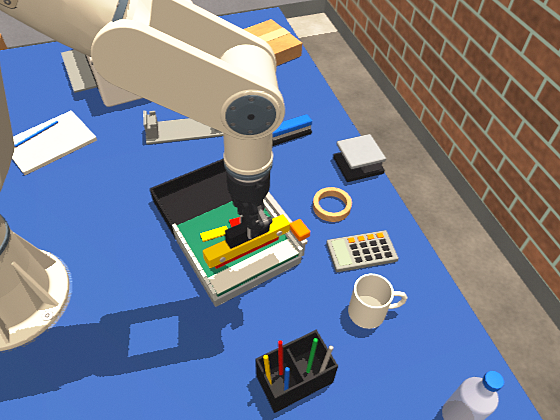

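```bash
python3 - <<'E'
from h import *
d=load('w5');K,R,t=d['mtx'],d['R'],d['t'];C=-R.T@t;print('cam',C)
P=cloud(d);print('z bed',np.median(P[150:250,230,2]), P[100,220],P[200,230])
b=cv2.imread('pics/w5.png');hsv=cv2.cvtColor(b,cv2.COLOR_BGR2HSV)
g=(hsv[...,0]>60)&(hsv[...,0]<95)&(hsv[...,1]>90)&(np.arange(560)[None]<242)
g=cv2.morphologyEx(g.astype(np.uint8),cv2.MORPH_OPEN,np.ones((5,5)))>0
v,u=np.nonzero(g)
r=(R.T@np.linalg.inv(K)@np.stack([u,v,np.ones_like(u)])).T
X=C+r*((.05-C[2])/r[:,2])[:,None]
for name,sel in(('depth',P[g]),('ray',X)):
  for th in(.20,.21,.22,.23,.24):
    c,s=np.cos(th),np.sin(th);w=sel[:,:2]-[.5019,-.0326];x=c*w[:,0]+s*w[:,1];y=-s*w[:,0]+c*w[:,1]
    # upper edge fit: max x per column band
    res=[]
    for lo in(-.04,-.01,.02,.05,.08):
        m=(y>lo)&(y<lo+.02);res.append((np.percentile(x[m],99.7),np.percentile(x[m],.3)))
    xs=[]
    for lo in (-.09,-.05,-.01,.03,.07):
        m=(x>lo)&(x<lo+.02);xs.append(np.percentile(y[m],99.7) if m.sum()>50 else 0)
    print(name,th,np.round(np.array(res)*1000,1).tolist(),np.round(np.array(xs)*1000,1))
E
```

```text
cam [ 0.58731132 -0.0972534   0.32260324]
z bed 0.05057444726423067 [ 0.56974697 -0.06352663  0.05145439] [ 0.49759834 -0.08466447  0.05069227]
depth 0.2 [[102.6, -98.8], [101.6, -100.6], [100.9, -101.5], [99.9, -101.9], [99.0, -102.7]] [131.2 132.4 132.8 134.3 106.2]
depth 0.21 [[102.2, -98.4], [101.6, -100.6], [101.1, -101.3], [100.5, -101.3], [99.9, -101.7]] [131.9 132.9 132.7 133.6 105.3]
depth 0.22 [[101.9, -98.3], [101.6, -100.6], [101.4, -100.9], [101.1, -100.7], [100.9, -100.8]] [132.7 133.4 133.2 133.3 104.4]
depth 0.23 [[101.6, -97.9], [101.6, -100.6], [101.7, -100.5], [101.7, -100.2], [101.8, -99.8]] [133.3 133.7 132.7 133.  103.7]
depth 0.24 [[101.3, -97.4], [101.6, -100.6], [102.0, -100.2], [102.3, -99.5], [102.6, -98.9]] [134.1 134.2 132.6 132.7 102.8]
ray 0.2 [[102.5, -99.3], [101.7, -101.0], [100.9, -101.8], [99.9, -102.4], [99.1, -103.2]] [101.8 102.9 103.9 105.1 106. ]
ray 0.21 [[102.2, -98.8], [101.7, -101.0], [101.2, -101.5], [100.5, -101.9], [100.0, -102.3]] [102.6 103.3 103.8 104.6 105.2]
ray 0.22 [[101.9, -99.0], [101.7, -101.0], [101.4, -101.2], [101.2, -101.3], [100.9, -101.5]] [103.4 103.6 103.9 104.2 104.3]
ray 0.23 [[101.6, -98.2], [101.7, -101.0], [101.7, -100.9], [101.8, -100.7], [101.8, -100.6]] [104.2 104.  103.8 103.8 103.6]
ray 0.24 [[101.3, -97.5], [101.7, -101.0], [102.1, -100.6], [102.3, -100.1], [102.7, -99.6]] [105.  104.4 103.8 103.4 102.7]
```

```bash
python3 - <<'E'
from h import *
d=load('w5');P=cloud(d);b=cv2.imread('pics/w5.png');hsv=cv2.cvtColor(b,cv2.COLOR_BGR2HSV)
v,u=np.mgrid[:420,:560]
m=(u>230)&(u<315)&(v<200)&(hsv[...,0]>22)&(hsv[...,0]<35)&(hsv[...,1]>120)&(d['range_z']>.02)
q=P[m];q=q[(q[:,2]<.2)&(q[:,2]>.12)];w=q[:,:2]-[.502,-.0335]
c,s=np.cos(.227),np.sin(.227);x=c*w[:,0]+s*w[:,1];y=-s*w[:,0]+c*w[:,1]
for lo in(.04,.05,.06,.07,.08,.09):
    k=(x>lo)&(x<lo+.01); 
    if k.any():print(lo,np.median(q[k,2]),y[k].min(),y[k].max())
print(x.max())
E
```

```text
0.04 0.1667429536328627 -0.09629223621296927 -0.06704632446901902
0.05 0.1664320575498589 -0.09634701354965328 -0.0669017765430233
0.06 0.16612419431511544 -0.09614720753589509 -0.06686606335942123
0.07 0.16564863276707403 -0.09635617358538948 -0.06696336940973811
0.08 0.1627107618408615 -0.09335056153687168 -0.07010328278450162
0.08049210705247035
```

Call:
move_arm(moves=[0.03,-0.15,0.2,0,0,0.02,-0.15,0.3,0,0,0,0,0.3,0,0,0,0,0.15,0,0,0,0,0,0,0,0,0,0,0,0])

```text
time: 7.08
position: [0.5291, -0.1066, 0.3107]
eef_rot: [[0.232, -0.972, -0.022], [-0.973, -0.232, -0.006], [0.0, 0.023, -1.0]]
contact_force: [0.9, 0.0, -4.3]
gripper_width: 0.0221
```

```bash
cat >> h.py <<'E'
def scr(fn=None,name='wrist'):
    d=grab('wrist',fn);P=cloud(d);b=cv2.imread(f'pics/{fn}.png');hsv=cv2.cvtColor(b,cv2.COLOR_BGR2HSV)
    v,u=np.mgrid[:420,:560]
    m=(u>230)&(u<315)&(v<200)&(hsv[...,0]>22)&(hsv[...,0]<35)&(hsv[...,1]>120)&(d['range_z']>.02)
    q=P[m];q=q[(q[:,2]<.2)&(q[:,2]>.06)];w=q[:,:2]-[.502,-.0335]
    c,s=np.cos(.227),np.sin(.227);x=c*w[:,0]+s*w[:,1];y=-s*w[:,0]+c*w[:,1];xm=x.max()
    k=(x<xm-.006)&(x>xm-.045)&(abs(y-np.median(y))<.012);f=np.polyfit(x[k]-xm+.093,q[k,2],1)
    k2=(x>xm-.04)&(x<xm-.01);g=np.polyfit(x[k2],y[k2],1)
    print('scraper bed x %.4f y %.4f  top centre z %.4f slope %.4f  yaw err %.3f'%(xm-.093,(y[k2].min()+y[k2].max())/2,f[1],f[0],g[0]))
E
python3 - <<'E'
from h import *
st();scr('w6');st()
E
```

```text
t 7.08 [ 0.5291 -0.1066  0.3107] head -76.59 tilt [-0.0219 -0.0057 -0.9997] F [ 0.86  0.05 -4.27] M [-0.    0.01 -0.04] w 0.0221
scraper bed x 0.0017 y -0.0771  top centre z 0.1248 slope -0.0320  yaw err 0.006
t 7.13 [ 0.5291 -0.1066  0.3107] head -76.59 tilt [-0.0219 -0.0057 -0.9997] F [ 0.35  0.89 -3.66] M [ 0.05 -0.01  0.01] w 0.0222
```

Call:
move_arm(moves=[0.12,0.03,0.05,0.001,0,0,0,0.1,0,0,0,0,0.1,0,0,0,0,0,0,0], force=28)

```text
time: 7.47
position: [0.5294, -0.112, 0.3011]
eef_rot: [[0.225, -0.974, -0.02], [-0.974, -0.225, -0.006], [0.002, 0.02, -1.0]]
contact_force: [0.9, -0.1, -3.7]
gripper_width: 0.0218
```

Call:
move_arm(moves=[0,0,0.07,0,0,0,0,0,0,0])

```text
time: 7.63
position: [0.5294, -0.1123, 0.2983]
eef_rot: [[0.225, -0.974, -0.019], [-0.974, -0.225, -0.006], [0.002, 0.02, -1.0]]
contact_force: [-1.0, 0.7, -2.7]
gripper_width: 0.0219
```

```bash
python3 - <<'E'
from h import *
st();scr('w7');st()
E
```

```text
t 7.63 [ 0.5294 -0.1123  0.2983] head -77.01 tilt [-0.0187 -0.0063 -0.9998] F [-1.05  0.73 -2.65] M [ 0.14  0.02 -0.  ] w 0.0219
scraper bed x 0.0012 y -0.0836  top centre z 0.1125 slope -0.0281  yaw err 0.006
t 7.68 [ 0.5296 -0.1123  0.2986] head -77.00 tilt [-0.0184 -0.0065 -0.9998] F [ 0.11 -0.38 -3.55] M [-0.01 -0.04 -0.05] w 0.0226
```

Call:
move_arm(moves=[0,0,0.05,0,0,0,0,0.02,0,0])

```text
time: 7.85
position: [0.5295, -0.1124, 0.2963]
eef_rot: [[0.225, -0.974, -0.018], [-0.974, -0.225, -0.007], [0.002, 0.019, -1.0]]
contact_force: [-1.8, 0.1, 1.4]
gripper_width: 0.022
```

Call:
move_arm(moves=[0,0,0.05,0,0,0,0,0.02,0,0])

```text
time: 8.02
position: [0.5293, -0.1125, 0.2942]
eef_rot: [[0.225, -0.974, -0.018], [-0.974, -0.225, -0.007], [0.003, 0.019, -1.0]]
contact_force: [-4.4, -0.4, 6.7]
gripper_width: 0.0224
```

Call:
move_arm(moves=[0,0,0.05,0,0,0,0,0.02,0,0])

```text
time: 8.18
position: [0.5291, -0.1126, 0.2926]
eef_rot: [[0.225, -0.974, -0.018], [-0.974, -0.225, -0.007], [0.003, 0.019, -1.0]]
contact_force: [-5.2, -0.2, 9.6]
gripper_width: 0.0223
```

```bash
python3 - <<'E'
from h import *
st();scr('w8');st()
E
```

```text
t 8.18 [ 0.5291 -0.1126  0.2926] head -76.99 tilt [-0.0182 -0.0071 -0.9998] F [-5.17 -0.15  9.63] M [0.3  0.47 0.12] w 0.0223
scraper bed x 0.0007 y -0.0838  top centre z 0.1068 slope -0.0210  yaw err -0.001
t 8.23 [ 0.5291 -0.1126  0.2927] head -76.98 tilt [-0.0181 -0.007  -0.9998] F [-4.34  0.87 10.1 ] M [0.28 0.52 0.1 ] w 0.0224
```

Call:
move_arm(moves=[0,0,0,0,0,0,0,0,0,0,0,0,0,0,0], force=20)

```text
time: 8.48
position: [0.5291, -0.1125, 0.2946]
eef_rot: [[0.225, -0.974, -0.017], [-0.974, -0.225, -0.007], [0.003, 0.018, -1.0]]
contact_force: [-4.0, 0.2, 6.2]
gripper_width: 0.0221
```

```bash
python3 - <<'E'
from h import *
st();scr('w9');st()
E
```

```text
t 8.48 [ 0.5291 -0.1125  0.2946] head -76.98 tilt [-0.0172 -0.0071 -0.9998] F [-3.96  0.16  6.15] M [0.25 0.31 0.1 ] w 0.0221
scraper bed x 0.0010 y -0.0838  top centre z 0.1089 slope -0.0228  yaw err -0.002
t 8.53 [ 0.5291 -0.1126  0.2947] head -76.98 tilt [-0.017  -0.0071 -0.9998] F [-4.64 -0.48  4.76] M [0.31 0.32 0.11] w 0.0221
```

Call:
move_arm(moves=[0,0,0.025,0,0,0,0,0.02,0,0,0,0,0.018,0,0,0,0,0.018,0,0,0,0,0.018,0,0])

```text
time: 8.95
position: [0.5288, -0.1125, 0.2936]
eef_rot: [[0.226, -0.974, -0.016], [-0.974, -0.226, -0.007], [0.003, 0.017, -1.0]]
contact_force: [-4.3, 0.8, 8.9]
gripper_width: 0.0225
```

```bash
python3 - <<'E'
from h import *
st();scr('w10');st()
E
```

```text
t 8.95 [ 0.5288 -0.1125  0.2936] head -76.96 tilt [-0.0162 -0.0073 -0.9998] F [-4.33  0.77  8.91] M [0.22 0.41 0.08] w 0.0225
scraper bed x 0.0009 y -0.0838  top centre z 0.1078 slope -0.0203  yaw err -0.001
t 9.00 [ 0.5288 -0.1125  0.2936] head -76.96 tilt [-0.0163 -0.0073 -0.9998] F [-4.31 -0.96  7.66] M [0.21 0.37 0.08] w 0.0223
```

Call:
move_arm(moves=[0,0,0.022,0,0,0,0,0.022,0,0,0,0,0.022,0,0,0,0,0.022,0,0,0,0,0.022,0,0,0,0,0.022,0,0,0,0,0.022,0,0,0,0,0.022,0,0])

```text
time: 9.67
position: [0.5283, -0.1125, 0.2925]
eef_rot: [[0.226, -0.974, -0.014], [-0.974, -0.226, -0.008], [0.004, 0.016, -1.0]]
contact_force: [-5.1, -0.0, 10.8]
gripper_width: 0.0226
```

```bash
python3 - <<'E'
from h import *
scr('w11');st()
E
```

```text
scraper bed x 0.0007 y -0.0837  top centre z 0.1066 slope -0.0170  yaw err -0.001
t 9.72 [ 0.5282 -0.1125  0.2925] head -76.93 tilt [-0.0145 -0.0077 -0.9999] F [-5.93  0.27  9.72] M [0.33 0.52 0.06] w 0.0219
```

Call:
move_arm(moves=[-0.08,0,0.016,0,0,-0.12,0,0.016,0,0,-0.12,0,0.016,0,0,-0.12,0,0.016,0,0,-0.12,0,0.016,0,0], force=50)

```text
time: 10.13
position: [0.526, -0.0932, 0.2942]
eef_rot: [[0.225, -0.974, -0.002], [-0.974, -0.225, -0.014], [0.014, 0.005, -1.0]]
contact_force: [-2.4, -3.3, 5.3]
gripper_width: 0.0222
```

```bash
python3 - <<'E'
from h import *
st();scr('w12');st()
E
```

```text
t 10.13 [ 0.526  -0.0932  0.2942] head -76.98 tilt [-0.0021 -0.0144 -0.9999] F [-2.43 -3.27  5.35] M [-0.63 -0.09 -0.16] w 0.0222
scraper bed x 0.0049 y -0.0664  top centre z 0.1083 slope -0.0095  yaw err -0.007
t 10.18 [ 0.5259 -0.0926  0.2941] head -76.98 tilt [-0.0021 -0.0141 -0.9999] F [-0.52 -1.96  5.13] M [-0.54 -0.27 -0.13] w 0.0219
```

Call:
move_arm(moves=[-0.14,0.03,0.018,0,0,-0.14,0.03,0.018,0,0,-0.14,0.03,0.018,0,0,-0.14,0.02,0.018,0,0,-0.14,0.02,0.018,0,0,-0.14,0,0.018,0,0])

```text
time: 10.68
position: [0.5165, -0.0611, 0.2927]
eef_rot: [[0.227, -0.974, 0.013], [-0.974, -0.227, -0.02], [0.023, -0.008, -1.0]]
contact_force: [-0.3, -5.8, 7.2]
gripper_width: 0.0215
```

```bash
python3 - <<'E'
from h import *
st();scr('w13');st()
E
```

```text
t 10.68 [ 0.5165 -0.0611  0.2927] head -76.89 tilt [ 0.0126 -0.0202 -0.9997] F [-0.27 -5.84  7.25] M [-1.5  -0.03 -0.04] w 0.0215
scraper bed x 0.0054 y -0.0347  top centre z 0.1069 slope -0.0022  yaw err 0.005
t 10.73 [ 0.5163 -0.0604  0.2927] head -76.89 tilt [ 0.0126 -0.0199 -0.9997] F [ 0.65 -4.08  7.93] M [-1.08 -0.3  -0.04] w 0.0222
```

View pics/w13.png

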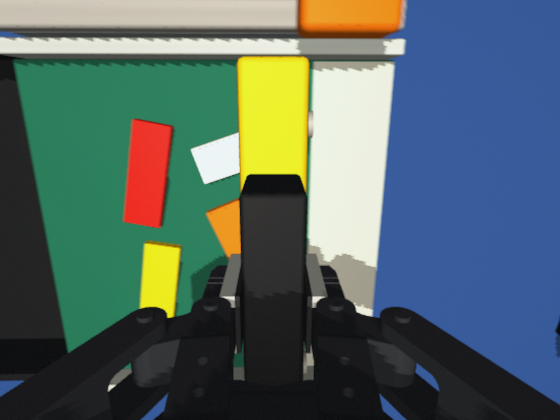

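Call:
move_arm(moves=[-0.15,0.04,0.018,0,0,-0.15,0.04,0.018,0,0,-0.15,0.04,0.018,0,0,-0.15,0.02,0.018,0,0,-0.15,0.02,0.018,0,0])

```text
time: 11.15
position: [0.5069, -0.0332, 0.2923]
eef_rot: [[0.232, -0.972, 0.028], [-0.972, -0.232, -0.028], [0.034, -0.02, -0.999]]
contact_force: [1.3, -5.5, 9.9]
gripper_width: 0.0227
```

```bash
python3 - <<'E'
from h import *
st();scr('w14');st()
E
```

```text
t 11.15 [ 0.5069 -0.0332  0.2923] head -76.60 tilt [ 0.0276 -0.0282 -0.9992] F [ 1.26 -5.45  9.94] M [-1.59 -0.    0.02] w 0.0227
scraper bed x 0.0045 y -0.0071  top centre z 0.1065 slope 0.0035  yaw err 0.016
t 11.20 [ 0.5067 -0.0325  0.2922] head -76.61 tilt [ 0.0276 -0.0277 -0.9992] F [ 1.75 -3.79 10.16] M [-1.19 -0.15 -0.01] w 0.0221
```

Call:
move_arm(moves=[-0.25,0.05,0.016,0.0006,0,-0.28,0.05,0.016,0.0006,0,-0.28,0.05,0.016,0.0006,0,-0.28,0.04,0.016,0.0006,0])

```text
time: 11.53
position: [0.4924, 0.0082, 0.2915]
eef_rot: [[0.219, -0.975, 0.039], [-0.975, -0.22, -0.033], [0.041, -0.031, -0.999]]
contact_force: [2.1, -4.2, 11.8]
gripper_width: 0.0222
```

```bash
python3 - <<'E'
from h import *
st();scr('w15');st();grab('side','s15')
E
```

```text
t 11.53 [0.4924 0.0082 0.2915] head -77.34 tilt [ 0.0392 -0.0328 -0.9987] F [ 2.14 -4.21 11.75] M [-1.33  0.27  0.06] w 0.0222
scraper bed x 0.0013 y 0.0344  top centre z 0.1058 slope 0.0078  yaw err -0.006
t 11.58 [0.4918 0.0096 0.2914] head -77.37 tilt [ 0.0389 -0.0318 -0.9987] F [ 1.25 -0.81 11.41] M [-0.49  0.05  0.09] w 0.0219
```

View pics/w15.png

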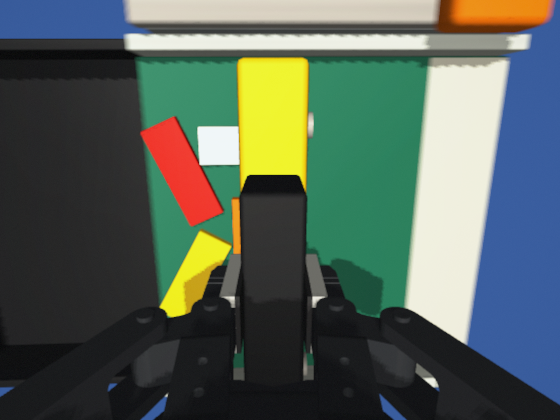

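View pics/s15.png

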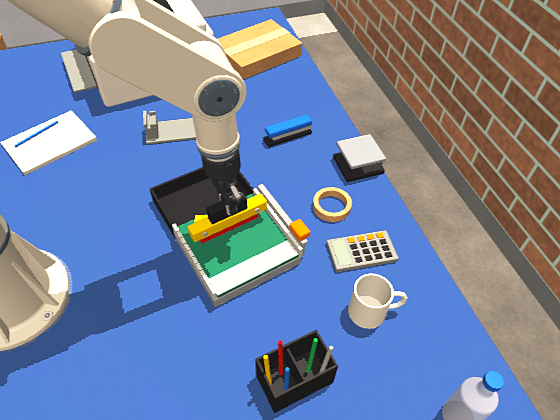

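Call:
move_arm(moves=[-0.28,0.02,0.012,0,0,-0.28,0.02,0.012,0,0,-0.28,0.02,0.013,0,0,-0.28,0.01,0.013,0,0,-0.2,0,0.014,0,0])

```text
time: 12.05
position: [0.4793, 0.0615, 0.2907]
eef_rot: [[0.224, -0.974, 0.046], [-0.974, -0.225, -0.036], [0.045, -0.037, -0.998]]
contact_force: [0.9, -5.2, 15.1]
gripper_width: 0.0222
```

```bash
python3 - <<'E'
from h import *
st();scr('w16');st();grab('side','s16')
b=cv2.imread('pics/s16.png');cv2.imwrite('pics/s16c.png',cv2.resize(b[150:310,140:320],None,fx=4,fy=4,interpolation=cv2.INTER_CUBIC)[:600])
E
```

```text
t 12.05 [0.4793 0.0615 0.2907] head -77.07 tilt [ 0.0465 -0.0359 -0.9983] F [ 0.92 -5.24 15.1 ] M [-1.45  0.61  0.03] w 0.0222
scraper bed x 0.0017 y 0.0888  top centre z 0.1051 slope 0.0105  yaw err -0.002
t 12.10 [0.4791 0.0624 0.2907] head -77.07 tilt [ 0.0463 -0.0353 -0.9983] F [-1.000e-02 -1.300e-01  1.371e+01] M [-0.6   0.74  0.05] w 0.0220
```

View pics/w16.png

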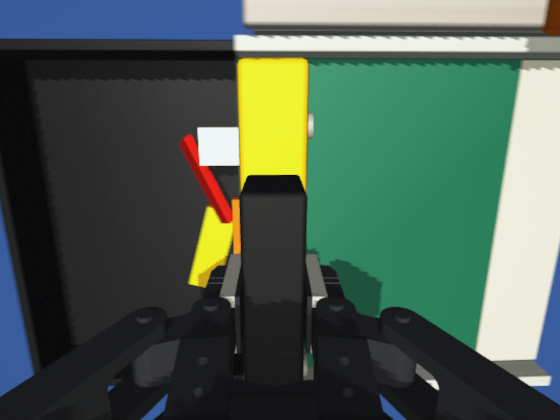

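View pics/s16c.png

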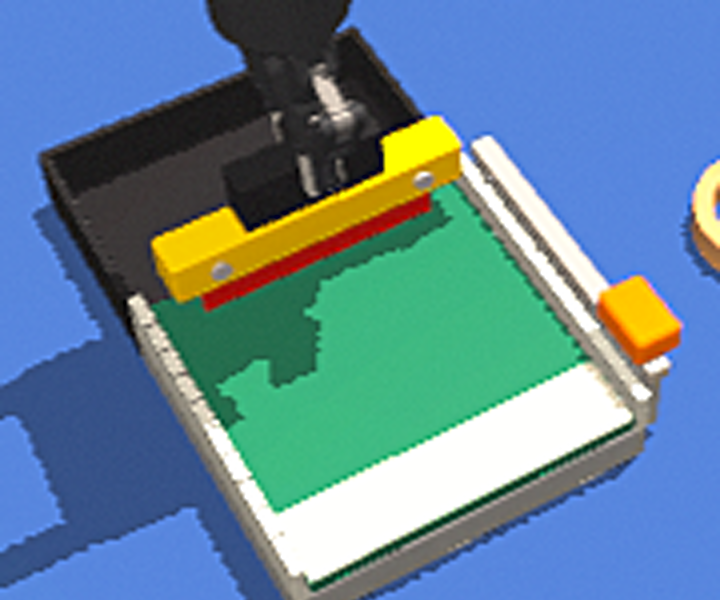

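Call:
move_arm(moves=[-0.2,0,-0.01,0,0,-0.3,0,-0.02,0,0,-0.3,0,-0.02,0,0,-0.3,0,-0.02,0,0,0,0,0,0,0])

```text
time: 12.57
position: [0.4666, 0.1077, 0.2914]
eef_rot: [[0.225, -0.973, 0.042], [-0.973, -0.227, -0.036], [0.045, -0.033, -0.998]]
contact_force: [-0.9, 0.2, -4.4]
gripper_width: 0.0221
```

```bash
python3 - <<'E'
from h import *
st();scr('w17');st();grab('side','s17')
b=cv2.imread('pics/s17.png');cv2.imwrite('pics/s17c.png',cv2.resize(b[150:310,140:320],None,fx=4,fy=4,interpolation=cv2.INTER_CUBIC)[:600])
E
```

```text
t 12.57 [0.4666 0.1077 0.2914] head -76.96 tilt [ 0.0425 -0.036  -0.9984] F [-0.88  0.25 -4.36] M [ 0.1   0.02 -0.03] w 0.0221
scraper bed x -0.0004 y 0.1370  top centre z 0.1056 slope 0.0252  yaw err 0.001
t 12.62 [0.4666 0.1072 0.2913] head -76.92 tilt [ 0.042  -0.0365 -0.9985] F [-1.07  0.81 -3.81] M [ 0.06  0.06 -0.  ] w 0.0222
```

View pics/w17.png

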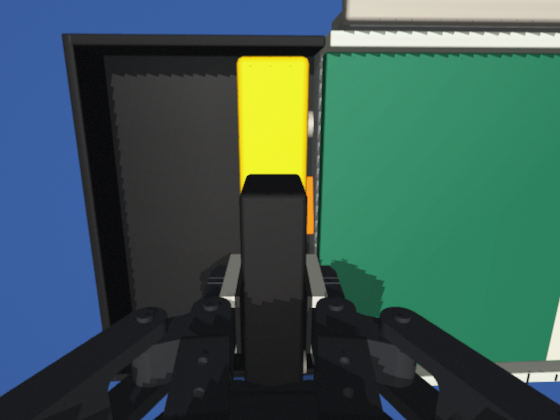

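View pics/s17c.png

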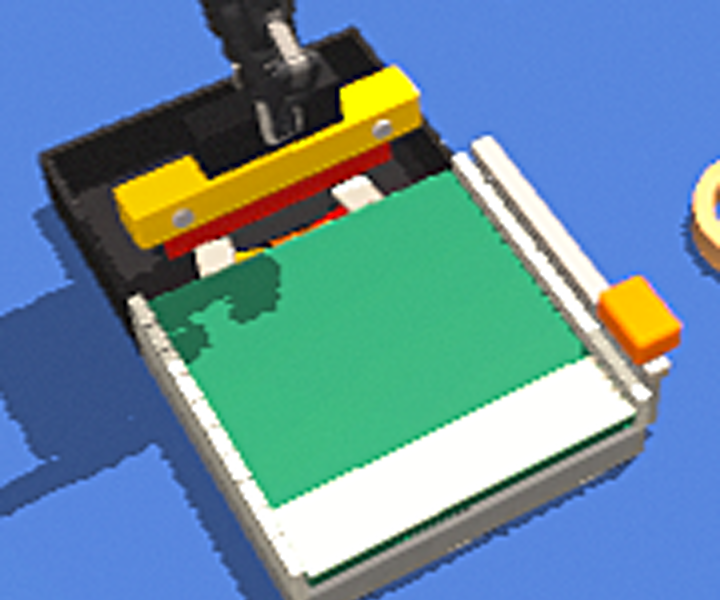

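Call:
move_arm(moves=[0,0,-0.2,0,0,0,0,-0.4,0,0,0,0,-0.6,0,0,0,0,-0.6,0,0,0,0,-0.3,0,0,0,0,0,0,0], force=90)

```text
time: 13.17
position: [0.4613, 0.1072, 0.3773]
eef_rot: [[0.225, -0.974, 0.032], [-0.973, -0.226, -0.039], [0.045, -0.023, -0.999]]
contact_force: [0.5, 0.2, -3.9]
gripper_width: 0.0223
```

```bash
python3 - <<'E'
from h import *
st();scr('w18');grab('top','t18');grab('side','s18')
b=cv2.imread('pics/t18.png');cv2.imwrite('pics/t18c.png',cv2.resize(b[190:340,170:360],None,fx=4,fy=4,interpolation=cv2.INTER_CUBIC)[:600])
rel((.4736-.006,.4133+.007,.365),-98.03,grip=0,vmax=33)
E
```

```text
t 13.17 [0.4613 0.1072 0.3773] head -77.00 tilt [ 0.0324 -0.0388 -0.9987] F [ 0.55  0.15 -3.9 ] M [ 0.04  0.   -0.01] w 0.0223
scraper bed x -0.0076 y 0.1376  top centre z 0.1916 slope 0.0115  yaw err -0.004
t 13.32 from [0.4606 0.1071 0.3743] head -76.99 F [-0.97 -0.02 -4.39] w 0.0224 N 10
-0.759,-0.194,-0.007,0.0058,0
-0.766,-0.166,-0.007,0.0058,0
-0.771,-0.137,-0.007,0.0058,0
-0.776,-0.109,-0.007,0.0058,0
-0.779,-0.080,-0.007,0.0058,0
-0.782,-0.052,-0.007,0.0058,0
-0.783,-0.023,-0.007,0.0058,0
-0.783,0.006,-0.007,0.0058,0
-0.783,0.035,-0.007,0.0058,0
-0.781,0.063,-0.007,0.0058,0
```

View pics/t18c.png

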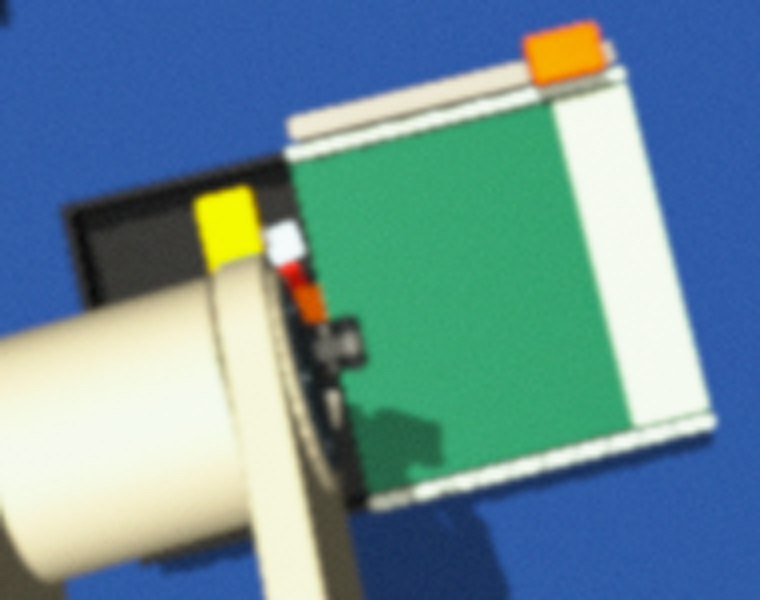

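View pics/s18.png

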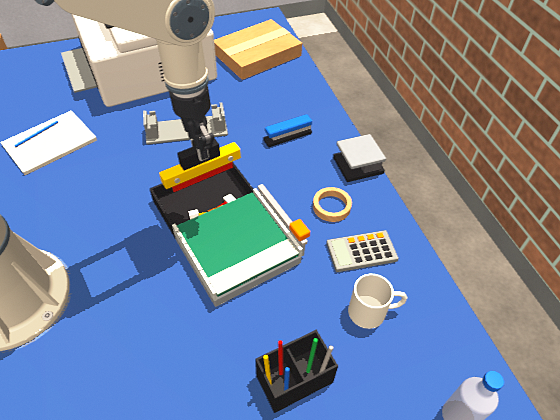

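Call:
move_arm(moves=[-0.5,-0.15,0,0.0058,0,-0.76,-0.17,0,0.0058,0,-0.77,-0.14,0,0.0058,0,-0.77,-0.11,0,0.0058,0,-0.78,-0.08,0,0.0058,0,-0.78,-0.05,0,0.0058,0,-0.78,-0.02,0,0.0058,0,-0.78,0,0,0.0058,0,-0.4,0.02,0,0.0058,0,0,0,0,0,0])

```text
time: 14.15
position: [0.4658, 0.3695, 0.3465]
eef_rot: [[-0.123, -0.992, 0.009], [-0.991, 0.122, -0.051], [0.05, -0.015, -0.999]]
contact_force: [-0.6, -0.3, -4.4]
gripper_width: 0.0219
```

```bash
cat >> h.py <<'E'
def scw(fn):
    """scraper pose vs rest (centre .4716,.413 yaw -.1435)"""
    d=grab('wrist',fn);P=cloud(d);b=cv2.imread(f'pics/{fn}.png');hsv=cv2.cvtColor(b,cv2.COLOR_BGR2HSV)
    v,u=np.mgrid[:420,:560]
    m=(u>215)&(u<330)&(v<200)&(hsv[...,0]>22)&(hsv[...,0]<35)&(hsv[...,1]>120)&(d['range_z']>.02)
    q=P[m];q=q[(q[:,2]<.23)&(q[:,2]>.06)];w=q[:,:2]-[.4716,.413]
    c,s=np.cos(-.1425),np.sin(-.1425);x=c*w[:,0]+s*w[:,1];y=-s*w[:,0]+c*w[:,1];xm=x.max()
    k=(x<xm-.006)&(x>xm-.045)&(abs(y-np.median(y))<.011)
    A=np.c_[x[k]-xm+.093,y[k]-np.median(y),np.ones(k.sum())];f=np.linalg.lstsq(A,q[k,2],rcond=None)[0]
    k2=(x>xm-.035)&(x<xm-.01)
    lo=[(y[(x>a)&(x<a+.004)].max()+y[(x>a)&(x<a+.004)].min())/2 for a in (xm-.04,xm-.015)]
    print('scraper-rest x %.4f y %.4f top z %.4f slope x %.4f y %.4f yaw %.3f'%(xm-.093,(y[k2].min()+y[k2].max())/2,f[2],f[0],f[1],(lo[1]-lo[0])/.025))
E
python3 - <<'E'
from h import *
st();scw('w19')
E
```

```text
t 14.15 [0.4658 0.3695 0.3465] head -97.05 tilt [ 0.009  -0.0515 -0.9986] F [-0.56 -0.32 -4.42] M [ 0.03 -0.02 -0.01] w 0.0219
scraper-rest x -0.0006 y -0.0521 top z 0.1607 slope x 0.0059 y -0.0480 yaw 0.028
```

View pics/w19.png

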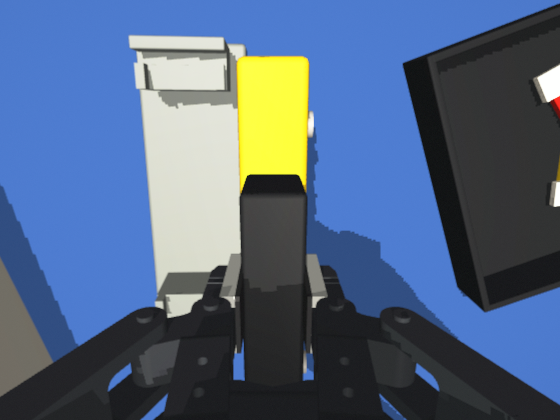

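Call:
move_arm(moves=[-0.4,0,-0.04,0.0012,0,-0.5,0,-0.04,0.0012,0,-0.3,0,-0.02,0.001,0,0,0,0,0,0,0,0,0,0,0])

```text
time: 14.62
position: [0.4709, 0.4125, 0.3413]
eef_rot: [[-0.14, -0.99, -0.001], [-0.988, 0.14, -0.062], [0.062, -0.008, -0.998]]
contact_force: [-0.2, 0.4, -4.5]
gripper_width: 0.0224
```

```bash
python3 - <<'E'
from h import *
st();scw('w20')
d=load('w20');P=cloud(d);q=P[(d['range_z']>.02)]
m=(q[:,2]>.058)&(q[:,2]<.068)&(abs(q[:,0]-.47)<.15)&(abs(q[:,1]-.413)<.07);q=q[m];w=q[:,:2]-[.4716,.413]
c,s=np.cos(-.1425),np.sin(-.1425);x=c*w[:,0]+s*w[:,1];y=-s*w[:,0]+c*w[:,1]
print('walls x',np.percentile(x[x>.09],[1,50,99]),'y',np.percentile(y,[1,99]))
E
```

```text
t 14.62 [0.4709 0.4125 0.3413] head -98.06 tilt [-6.00e-04 -6.24e-02 -9.98e-01] F [-0.16  0.37 -4.52] M [ 0.03 -0.02 -0.02] w 0.0224
scraper-rest x -0.0029 y -0.0123 top z 0.1556 slope x -0.0020 y -0.0573 yaw 0.011
walls x [0.09081513 0.10877897 0.11359928] y [-0.02435966  0.03370808]
```

View pics/w20.png

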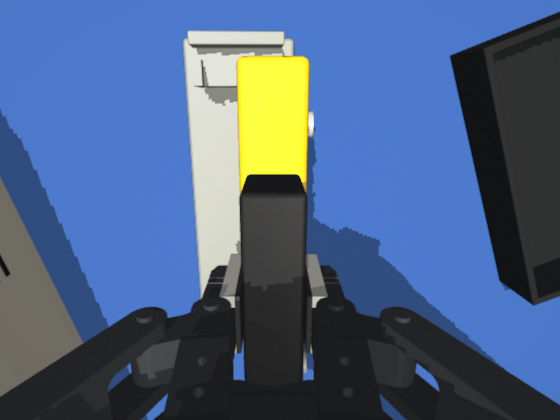

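```bash
python3 - <<'E'
from h import *
c,s=np.cos(-.1425),np.sin(-.1425)
for fn in('w1','w3','w19','w20'):
    d=load(fn);P=cloud(d);q=P[d['range_z']>.02]
    w=q[:,:2]-[.4716,.413];x=c*w[:,0]+s*w[:,1];y=-s*w[:,0]+c*w[:,1];z=q[:,2]
    k=(z>.061)&(z<.067)&(abs(x)<.13)&(abs(y)<.06)&(x>.08);print(fn,'endwall x',np.percentile(x[k],[2,98]).round(4),'y',np.percentile(y[k],[1,99]).round(4),k.sum())
    k=(z>.057)&(z<.0625)&(x>.07)&(x<.103)&(abs(y)<.06);h=np.histogram(y[k],np.arange(-.05,.051,.004));print('lips',h[0])
    k=(z>.0)&(z<.012)&(x>-.05)&(x<.06)&(abs(y)<.07);print('base y',[ (np.percentile(y[k&(z>.004)],[1,99])).round(4)])
E
python3 - <<'E'
import cv2
b=cv2.imread('pics/w1.png');cv2.imwrite('pics/w1c.png',cv2.resize(b[15:145,225:375],None,fx=4,fy=4,interpolation=cv2.INTER_CUBIC))
E
```

```text
w1 endwall x [0.0842 0.1131] y [-0.0241  0.0338] 1648
lips [  0   0   0   0   0   0 103 180   0   0   0   0   0   0   0   0   0   0
   0 115 147   0   0   0   0]
base y [array([-0.038 ,  0.0458])]
w3 endwall x [0.0891 0.1133] y [-0.0245  0.0338] 1228
lips [  0   0   0   0   0   0   0   0   0   0   0   0   0   0   0   0   0   0
   0  97 120   0   0   0   0]
base y [array([-0.0386,  0.0459])]
w19 endwall x [0.0844 0.1132] y [-0.0246  0.0335] 1504
lips [  0   0   0   0   0   0 106 141   0   0   0   0   0   0   0   0   0   0
   0 139 144   0   0   0   0]
base y [array([-0.0314,  0.0448])]
w20 endwall x [0.0859 0.1135] y [-0.0244  0.0338] 1520
lips [  0   0   0   0   0   0   0   0   0   0   0   0   0   0   0   0   0   0
   0 118 152   0   0   0   0]
base y [array([0.0072, 0.0457])]
```

View pics/w1c.png

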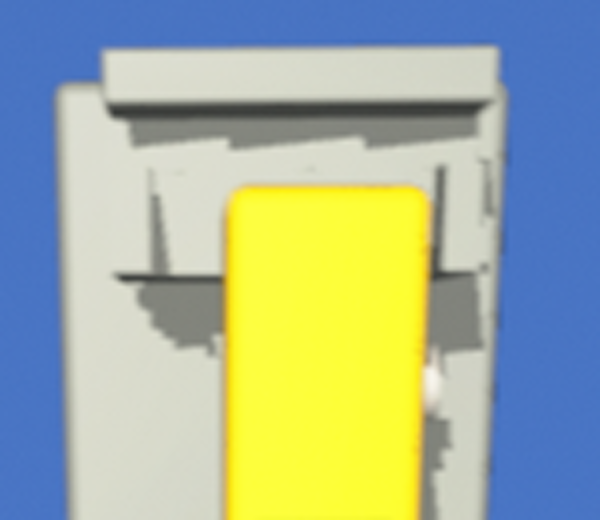

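Call:
move_arm(moves=[-0.3,0,-0.02,0.001,0,-0.15,0,-0.01,0,0,0,0,0,0,0,0,0,0,0,0])

```text
time: 15.0
position: [0.4739, 0.4289, 0.341]
eef_rot: [[-0.148, -0.989, -0.002], [-0.987, 0.148, -0.064], [0.064, -0.008, -0.998]]
contact_force: [-0.4, 0.2, -3.3]
gripper_width: 0.0226
```

```bash
python3 - <<'E'
from h import *
st();scw('w21')
E
```

```text
t 15.00 [0.4739 0.4289 0.341 ] head -98.54 tilt [-0.0018 -0.064  -0.9979] F [-0.38  0.18 -3.3 ] M [ 0.1  -0.05  0.04] w 0.0226
scraper-rest x -0.0024 y 0.0035 top z 0.1554 slope x -0.0018 y -0.0639 yaw -0.008
```

Call:
move_arm(moves=[-0.04,0,0.25,0,0,-0.04,0,0.25,0,0,-0.04,0,0.25,0,0,0,0,0,0,0])

```text
time: 15.38
position: [0.4745, 0.4313, 0.3082]
eef_rot: [[-0.148, -0.989, -0.001], [-0.987, 0.148, -0.064], [0.063, -0.008, -0.998]]
contact_force: [-0.6, -1.3, -3.6]
gripper_width: 0.0222
```

```bash
python3 - <<'E'
from h import *
st();scw('w22')
E
```

```text
t 15.38 [0.4745 0.4313 0.3082] head -98.55 tilt [-0.0012 -0.0635 -0.998 ] F [-0.59 -1.34 -3.62] M [ 0.05 -0.   -0.03] w 0.0222
scraper-rest x -0.0021 y 0.0060 top z 0.1226 slope x -0.0017 y -0.0570 yaw -0.006
```

Call:
move_arm(moves=[-0.02,0,0.25,0,0,-0.02,0,0.25,0,0,-0.01,0,0.2,0,0,0,0,0,0,0])

```text
time: 15.77
position: [0.4751, 0.4316, 0.2779]
eef_rot: [[-0.148, -0.989, -0.0], [-0.987, 0.148, -0.063], [0.063, -0.009, -0.998]]
contact_force: [1.3, -0.1, -3.3]
gripper_width: 0.022
```

```bash
python3 - <<'E'
from h import *
st();scw('w23')
E
```

```text
t 15.77 [0.4751 0.4316 0.2779] head -98.55 tilt [-4.00e-04 -6.32e-02 -9.98e-01] F [ 1.27 -0.05 -3.35] M [ 0.05 -0.11  0.06] w 0.0220
scraper-rest x -0.0013 y 0.0064 top z 0.0923 slope x 0.0004 y -0.0640 yaw -0.009
```

View pics/w23.png

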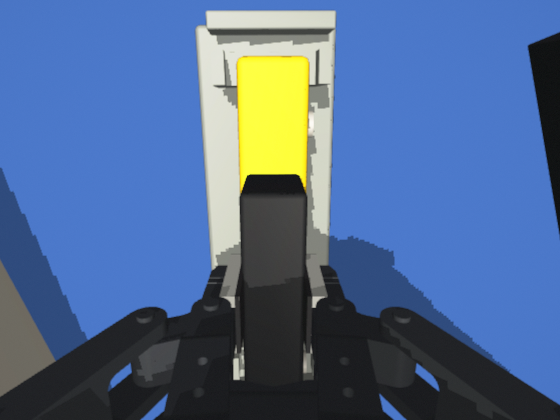

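Call:
move_arm(moves=[-0.01,0,0.12,0,0,-0.01,0,0.1,0,0,0,0,0.03,0,0,0,0,0,0,0], force=40)

```text
time: 16.15
position: [0.4756, 0.4321, 0.268]
eef_rot: [[-0.148, -0.989, 0.0], [-0.987, 0.148, -0.063], [0.062, -0.009, -0.998]]
contact_force: [-0.2, -0.5, -2.9]
gripper_width: 0.0222
```

Call:
move_arm(moves=[0,0,0.04,0,0,0,0,0.02,0,0])

```text
time: 16.32
position: [0.4757, 0.4321, 0.2669]
eef_rot: [[-0.149, -0.989, 0.001], [-0.987, 0.148, -0.062], [0.061, -0.01, -0.998]]
contact_force: [-3.9, -2.4, 6.3]
gripper_width: 0.0221
```

Call:
move_arm(moves=[0,0,0,0,0,0,0,0,0,40,0,0,0,0,60,0,0,0,0,80,0,0,0,0,100,0,0,0,0,100,0,0,0,0,100])

```text
time: 16.9
position: [0.4767, 0.433, 0.2696]
eef_rot: [[-0.149, -0.989, 0.005], [-0.987, 0.148, -0.059], [0.057, -0.013, -0.998]]
contact_force: [0.0, 0.1, 0.7]
gripper_width: 0.0852
```

```bash
python3 - <<'E'
from h import *
st();scw('w24');grab('side','s24')
b=cv2.imread('pics/s24.png');cv2.imwrite('pics/s24c.png',cv2.resize(b[40:170,90:280],None,fx=4,fy=4,interpolation=cv2.INTER_CUBIC))
E
```

```text
t 16.90 [0.4767 0.433  0.2696] head -98.56 tilt [ 0.0046 -0.0585 -0.9983] F [0.05 0.08 0.73] M [ 0.01 -0.04  0.01] w 0.0852
scraper-rest x -0.0008 y 0.0059 top z 0.0805 slope x 0.0016 y -0.0023 yaw -0.024
```

View pics/w24.png

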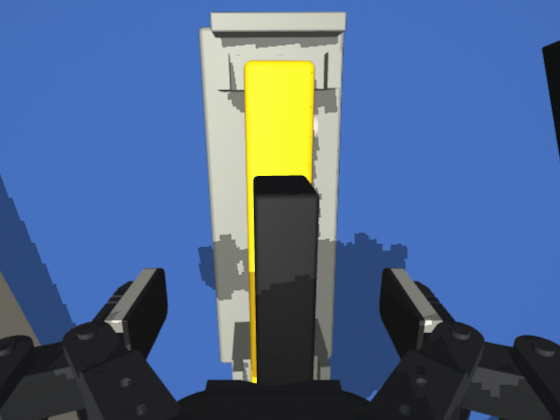

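View pics/s24c.png

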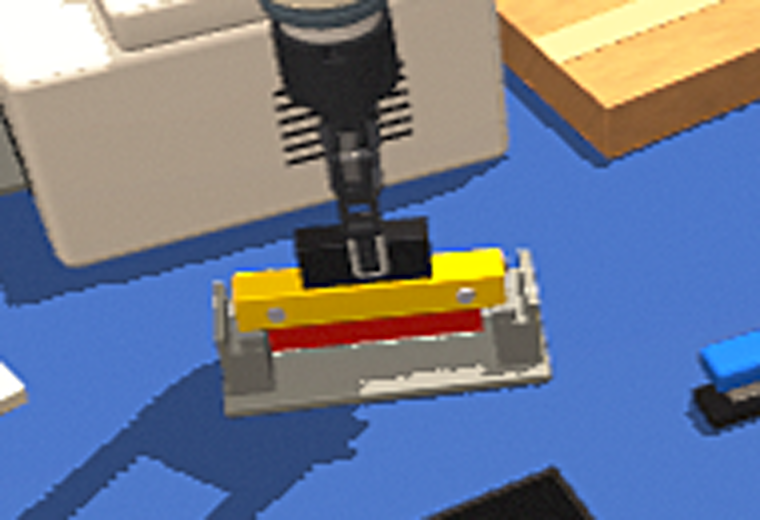

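Call:
move_arm(moves=[0.01,0,-0.2,0,100,0.02,0,-0.4,0,100,0.04,0,-0.6,0,100,0.04,0,-0.7,0,100,0.04,0,-0.7,0,100,0,0,0,0,100,0,0,0,0,100])

```text
time: 17.58
position: [0.4747, 0.4328, 0.3795]
eef_rot: [[-0.148, -0.989, 0.002], [-0.987, 0.148, -0.061], [0.06, -0.011, -0.998]]
contact_force: [-0.3, 0.1, -0.6]
gripper_width: 0.0855
```

```bash
python3 - <<'E'
from h import *
st();scw('w25');grab('top','t25');grab('side','s25')
b=cv2.imread('pics/t25.png');cv2.imwrite('pics/t25c.png',cv2.resize(b[190:340,170:360],None,fx=4,fy=4,interpolation=cv2.INTER_CUBIC)[:600])
d=load('t25');P=cloud(d);hsv=cv2.cvtColor(b,cv2.COLOR_BGR2HSV);v,u=np.mgrid[:420,:560]
m=(u>180)&(u<270)&(v>225)&(v<330)&(hsv[...,2]>130)&~((hsv[...,0]>60)&(hsv[...,0]<130)&(hsv[...,1]>80))
w=P-[.502,-.0335,0];c,s=np.cos(.227),np.sin(.227);x=c*w[...,0]+s*w[...,1];y=-s*w[...,0]+c*w[...,1]
k=m&(y>.107)&(y<.24)&(abs(x)<.1);print(k.sum(),'z',P[k][:,2].min(),P[k][:,2].max(),'y',y[k].min(),y[k].max(),'x',x[k].min(),x[k].max())
E
```

```text
t 17.58 [0.4747 0.4328 0.3795] head -98.55 tilt [ 0.0021 -0.0608 -0.9981] F [-0.29  0.06 -0.56] M [0.02 0.02 0.01] w 0.0855
scraper-rest x -0.0007 y 0.0060 top z 0.0805 slope x 0.0028 y -0.0064 yaw 0.000
792 z -0.003502984295614124 0.028017450479323892 y 0.1071627321313064 0.158850814483072 x -0.06267255359835548 0.07233054782253093
```

View pics/t25c.png

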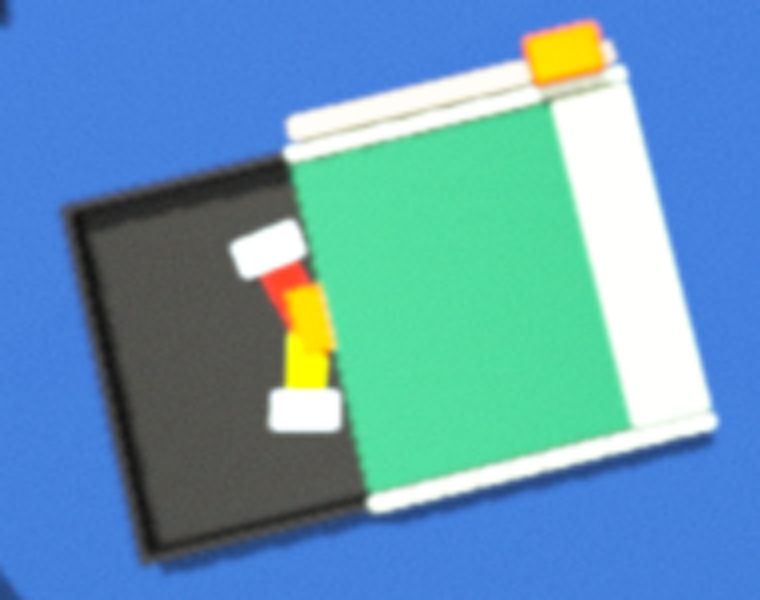

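View pics/s25.png

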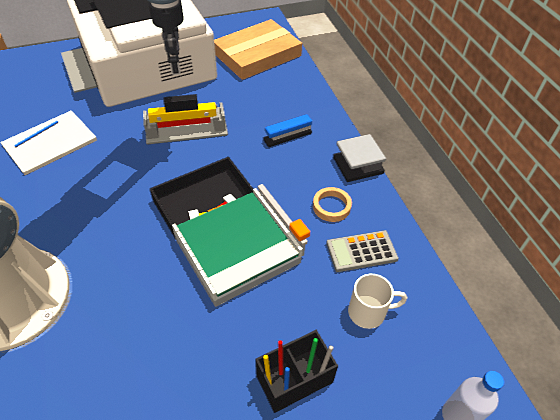

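```bash
python3 - <<'E'
from h import *
st();print(ctrl.job_done())
E
```

```text
t 17.73 [0.4746 0.4326 0.3778] head -98.55 tilt [ 6.000e-04 -6.210e-02 -9.981e-01] F [ 0.15 -0.56  0.16] M [ 0.04  0.01 -0.02] w 0.0852
the job is handed in; nothing more can be done
None
```

I took the scraper from its rest, pressed the blade on the start strip, and wiped all five off-cuts into the scrap tray in one stroke. I then put the scraper back in its rest, let go, and handed the job in at about 17.7 s; no verdict was reported.

**Pressing:** each reading along the stroke, corrected for the scraper's weight, put the blade at about 9 to 19 N on the bed. These are readings between moves, so a short peak in between would not have shown.

**Last checks:**
- **Off-cuts:** the pictures show all five in the tray and the bed empty. Their highest measured point is 28 mm above the desk, against the 46 mm limit. They lie partly on top of each other near the bed's edge.
- **Scraper:** it sits at its seated height, within about 2 mm of the rest's middle and within about 0.01 rad of upright. The gripper is open and about 110 mm above where it let go.
- **Other things on the desk:** the mug, stapler, tape and calculator look unmoved in the side view; I did not measure them.

**What did not go as planned:**
- **Tilt:** the tool slowly tilted during the moves, up to about 0.06 rad. The blade met the bed with one end about 4 mm low, then levelled itself during the stroke. The scraper went into the rest tilted and settled upright when released.
- **Press near the tray:** it rose to about 19 N, nearly the full travel of the bed's springs, so I eased off for the last part of the stroke.

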